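# Re-sort the gear motors on the test nests

## Task

The three gear motors stand on each other's test nests: move them so that each one stands in the nest of its own colour (red, blue, yellow). Since only the grey nest is free, first park one motor in it and release it there, and have it empty again at the end. Keep the motors upright and set them down gently inside the round lips, never letting one fall.

Things in the scene. Friction and masses are not known exactly. Their poses are not given: they have to be found in the camera images.
- motor_red: Gear motor standing upright, loose, about 0.13 to 0.25 kg: a plain cylinder 37 mm in diameter and 60 mm tall, lower 36 mm bare steel, upper 24 mm (its gearbox) red plastic, also seen from above; on top a thin brass shaft 6 mm in diameter, 12 mm tall, 6 mm off-centre along its x (72 mm tall in all). Origin: centre of its underside; z up along its axis.
- motor_blue: Gear motor standing upright, loose, about 0.13 to 0.25 kg: a plain cylinder 37 mm in diameter and 60 mm tall, lower 36 mm bare steel, upper 24 mm (its gearbox) blue plastic, also seen from above; on top a thin brass shaft 6 mm in diameter, 12 mm tall, 6 mm off-centre along its x (72 mm tall in all). Origin: centre of its underside; z up along its axis.
- motor_yellow: Gear motor standing upright, loose, about 0.13 to 0.25 kg: a plain cylinder 37 mm in diameter and 60 mm tall, lower 36 mm bare steel, upper 24 mm (its gearbox) yellow plastic, also seen from above; on top a thin brass shaft 6 mm in diameter, 12 mm tall, 6 mm off-centre along its x (72 mm tall in all). Origin: centre of its underside; z up along its axis.
- nest_red: Fixed test nest: flat red square plate 84 x 84 mm, 10 mm thick, with a black round lip on it, centred, 60 mm inner and 72 mm outer diameter, 6 mm high (its top 16 mm above the bench). A motor stands on the plate inside the lip with 11.5 mm to spare all round. Origin: centre of the plate's underside, on the bench; z up, x and y along the plate's sides.
- nest_blue: Fixed test nest: flat blue square plate 84 x 84 mm, 10 mm thick, with a black round lip on it, centred, 60 mm inner and 72 mm outer diameter, 6 mm high (its top 16 mm above the bench). A motor stands on the plate inside the lip with 11.5 mm to spare all round. Origin: centre of the plate's underside, on the bench; z up, x and y along the plate's sides.
- nest_yellow: Fixed test nest: flat yellow square plate 84 x 84 mm, 10 mm thick, with a black round lip on it, centred, 60 mm inner and 72 mm outer diameter, 6 mm high (its top 16 mm above the bench). A motor stands on the plate inside the lip with 11.5 mm to spare all round. Origin: centre of the plate's underside, on the bench; z up, x and y along the plate's sides.
- nest_grey: Fixed test nest: flat grey square plate 84 x 84 mm, 10 mm thick, with a black round lip on it, centred, 60 mm inner and 72 mm outer diameter, 6 mm high (its top 16 mm above the bench). A motor stands on the plate inside the lip with 11.5 mm to spare all round. Origin: centre of the plate's underside, on the bench; z up, x and y along the plate's sides. It is the free one at the start.
Not all that is in view belongs to the job. There is more than one size of the nest_blue; the job needs the larger. Leave any green look-alike of the motor_red alone.

How it is judged:
On the way:
1. one of the motors stands in the grey nest, released (((horizontal distance between motor_red and nest_grey below 0.013 m and z of motor_red in the frame of nest_grey between 0.006 and 0.0135 m and angle between motor_red's own z axis and vertical below 0.12 rad and contact force between motor_red and the fingers below 0.05 N and linear speed of motor_red below 0.02 m/s) or (horizontal distance between motor_blue and nest_grey below 0.013 m and z of motor_blue in the frame of nest_grey between 0.006 and 0.0135 m and angle between motor_blue's own z axis and vertical below 0.12 rad and contact force between motor_blue and the fingers below 0.05 N and linear speed of motor_blue below 0.02 m/s) or (horizontal distance between motor_yellow and nest_grey below 0.013 m and z of motor_yellow in the frame of nest_grey between 0.006 and 0.0135 m and angle between motor_yellow's own z axis and vertical below 0.12 rad and contact force between motor_yellow and the fingers below 0.05 N and linear speed of motor_yellow below 0.02 m/s))), for 0.2 s.
At the end, for the whole second after the job is handed in: Each motor stands in the nest of its own colour, inside the lip and flat on the plate (axis within 13 mm of the nest's centre, underside within about 4 mm of the plate's top, tilt under 0.12 rad), released and at rest; the grey nest is thus empty (horizontal distance between motor_red and nest_red below 0.013 m and z of motor_red in the frame of nest_red between 0.006 and 0.0135 m and angle between each of motor_red, motor_blue, motor_yellow's own z axis and vertical below 0.12 rad and contact force between each of motor_red, motor_blue, motor_yellow and the fingers below 0.05 N and linear speed of each of motor_red, motor_blue, motor_yellow below 0.02 m/s and horizontal distance between motor_blue and nest_blue below 0.013 m and z of motor_blue in the frame of nest_blue between 0.006 and 0.0135 m and horizontal distance between motor_yellow and nest_yellow below 0.013 m and z of motor_yellow in the frame of nest_yellow between 0.006 and 0.0135 m); the robot touches nothing.
It fails at once if a motor is tipped over (more than 0.7 rad from upright) (angle between any of motor_red, motor_blue, motor_yellow's own z axis and vertical above 0.7 rad).
It fails at once if a motor is let fall (faster than 0.7 m/s, a drop of some 25 mm, while no finger touches it) ((linear speed of motor_red above 0.7 m/s and contact force between motor_red and the fingers below 0.01 N) or (linear speed of motor_blue above 0.7 m/s and contact force between motor_blue and the fingers below 0.01 N) or (linear speed of motor_yellow above 0.7 m/s and contact force between motor_yellow and the fingers below 0.01 N)).
It also fails if it takes over 83 s, if anything falls off the work surface, if the arm or the gripper's body presses on something with over 40 N, if the wrist force passes 120 N, or if a joint passes its speed limit or range.

## Robot

A 7-joint arm with a two-finger parallel gripper is mounted at the origin on the work surface. World frame = base frame: x ahead of the robot, y to its left, z up, the work surface at z = 0. Lengths are in m, angles in rad, forces in N, time in s.
With the tool pointing down it reaches from about 0.425 to 0.875 m from the base axis. Payload 4.7 kg.
Tool frame: the origin (TCP) lies between the finger pads; the fingertips stand 8 mm ahead of it and the grasp point (between the pads) lies 11 mm behind it (env.finger_overhang is the x of the fingertips in the tool frame, in m); x points along the fingers, y is the direction in which the jaws open and shut, and the axes are right-handed (so a half turn about x gives the same grasp; the last joint's range is limited). The gripper opens to 85 mm and grips with 20 to 120 N. Pads are 22 mm wide; open, the fingers measure 114 mm over their backs; the gripper's body (76 mm by 85 mm) begins 54 mm behind the grasp point. The pads swing forward as they close: fully open they stand 13 mm farther back than shut.
Start: joints at [1.142, 0.321, -0.07, 1.45, 0.023, 1.371, -0.057], TCP at [0.278, -0.587, 0.239] pointing down, gripper open.
Joint ranges: [-2.86, 2.86], [-0.3, 2.09], [-1.38, 1.24], [0.06, 2.45], [-1.56, 4.7], [0.09, 2.05], [-2.69, 2.69]. Speed limits (rad/s): [2.57, 2.57, 3.14, 3.14, 3.14, 3.14, 3.14].

## Interface

Orientations are given as a unit quaternion [x, y, z, w].
In Python, from workcell import env gives the robot as it stands.
- The arm moves only by the tool arm_command, never from a script. Its argument "steps" is a list of rows, each a list of 7 numbers: the finger opening in cm, from 0 to 8.54, then the shift along the tool's x, y, z in cm, then the turn, a rotation vector about the tool's x, y, z in units of 5 degrees (1.0 is 5 degrees). In form: [[hand, tx, ty, tz, wx, wy, wz], ...]. A call has 1 to 8 rows; each row shifts and turns the pose as measured when the row begins, along the tool's axes as they then stand; what a row does not reach is not made up. A row lasts 1/10 s, in which the tool goes at most 50 mm and 8.59 degrees, less where a joint would pass 70% of its speed; a pose out of reach is approached as far as the arm can. A call is refused whole if a number of a shift passes 5 or a number of a turn 1, either way. A call with a gripper value outside its range is refused whole. The fingers move at their own pace and stop on an object; "grip_force" is the grip in N (left out, the last holds). Time passes only in rows, so rows that do not move let the fingers close. It gives the time, the measured TCP pose, the force and the opening at its end, in the units of the state.
- env.observe(): the state, without advancing time (a new reading comes with each control period).
- env.get_image(name): name is "scene" or "top" or "wrist"; returns the picture (400x640x3 uint8, red, green, blue); there is no depth.
- env.camera_model(name): a dict with "mtx" (3x3 intrinsics, pixels), "dist_coeffs" ([k1, k2, p1, p2, k3] as OpenCV has them; the pictures are not rectified), "world_from_camera" (4x4, takes a point from camera to world coordinates). Camera axes: x right, y up, looking along -z (the intrinsics and any distortion apply to the point x, -y, -z); pixel columns grow to the right and rows downward; lengths in m; the calibration is good to about 2 mm. A picture is of the moment at which its call begins: read the wrist's pose just before it. camera_model takes no time and is no camera call; for the wrist camera it gives the pose at the moment of the call.
- env.hand_in(): hands the job in, once; it reports no verdict.
The state is a dict: "time_s": time; "q": joint angles; "qd": joint speeds; "tau": joint torques, N m; "ee_pos": TCP position; "eef_rot": TCP orientation; "ft_force": force on the tool from outside, world axes, zero at the start; "wrist_torque": the same for the moment, N m; "width": finger opening in m.
Only numpy, scipy, OpenCV 4.12 (cv2) and the standard library are available. Lean on these libraries where they do the work, as an engineer would, in place of code of your own. Each camera call takes 0.05 s, during which the arm holds its last target.

## Working session

There is one attempt and no reset: what is moved stays moved. The work goes in short steps, Python scripts to look and compute and a tool call to move; the robot and the scene stay as the last step left them, time stands still between calls to the robot, and variables do not carry over. Pictures are saved under pics/ and viewed, and the job is handed in when it is done.

Besides the shell and the picture viewer there is one more tool, called after ">>>" as name([rows], argument=value, ...), one row to a line, values as JSON. arm_command: Moves the arm, as the interface text tells. Its arguments: {"type":"object","properties":{"steps":{"type":"array"},"grip_force":{"type":"number"}},"required":["steps"]}

```bash
ls; mkdir -p pics
python3 - <<'E'
from workcell import env
import cv2
s=env.observe();print(s['time_s'],s['ee_pos'],s['eef_rot'],s['width'])
for n in ['scene','top']:
    cv2.imwrite(f'pics/{n}0.png',env.get_image(n)[:,:,::-1])
    m=env.camera_model(n);print(n,m)
E
```

```text
pics
0.0 [ 0.27822758 -0.58684007  0.23821004] [-0.68966878 -0.1559386   0.69002865 -0.15459816] 0.08573477046523313
scene {'mtx': array([[479.36595243,   0.        , 316.80939264],
       [  0.        , 479.36595243, 194.47004662],
       [  0.        ,   0.        ,   1.        ]]), 'dist_coeffs': array([-0.03700093,  0.        ,  0.        ,  0.        ,  0.        ]), 'world_from_camera': array([[ 0.09488801, -0.84292305,  0.52960079,  0.9120346 ],
       [ 0.99539782,  0.0731798 , -0.06186995, -0.08620268],
       [ 0.01339553,  0.53303419,  0.84598766,  0.72123667],
       [ 0.        ,  0.        ,  0.        ,  1.        ]])}
top {'mtx': array([[462.83443797,   0.        , 318.89941802],
       [  0.        , 462.83443797, 209.7502495 ],
       [  0.        ,   0.        ,   1.        ]]), 'dist_coeffs': array([-0.00451764,  0.        ,  0.        ,  0.        ,  0.        ]), 'world_from_camera': array([[ 0.17383922,  0.96110113, -0.21462653,  0.31805454],
       [-0.984768  ,  0.17042288, -0.03446767, -0.0564991 ],
       [ 0.00345035,  0.21734917,  0.97608782,  0.93924817],
       [ 0.        ,  0.        ,  0.        ,  1.        ]])}
```

View pics/scene0.png

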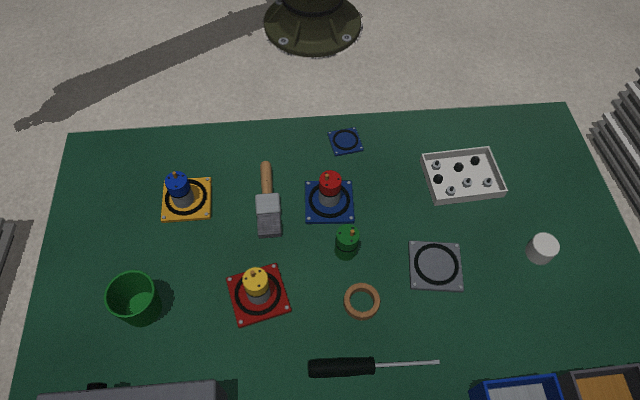

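View pics/top0.png

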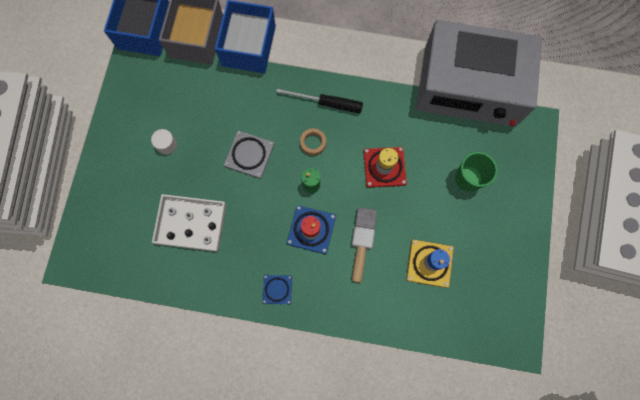

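The top view shows these motors:
- Red motor at (311,228), on the large blue nest.
- Yellow motor at (387,160), on the red nest.
- Blue motor at (438,260), on the yellow nest.
- Green look-alike at (311,180), to be left alone.

The grey nest at (250,153) is free. The small blue nest at (277,289) is not the one wanted.

```bash
cat > h.py <<'E'
import numpy as np, cv2
from workcell import env
from scipy.spatial.transform import Rotation as R
def ray(m,uv):
    p=cv2.undistortPoints(np.array(uv,float).reshape(-1,1,2),m['mtx'],m['dist_coeffs']).reshape(-1,2)
    d=np.c_[p[:,0],-p[:,1],-np.ones(len(p))]@m['world_from_camera'][:3,:3].T
    return m['world_from_camera'][:3,3],d
def onplane(m,uv,z):
    o,d=ray(m,uv); return (o+d*((z-o[2])/d[:,2])[:,None])[:,:2]
def proj(m,P):
    W=np.linalg.inv(m['world_from_camera']);p=np.atleast_2d(P)@W[:3,:3].T+W[:3,3]
    p=p*[1,-1,-1]; return cv2.projectPoints(p,np.zeros(3),np.zeros(3),m['mtx'],m['dist_coeffs'])[0].reshape(-1,2)
RANGE={'red':[((0,150,60),(6,255,255)),((174,150,60),(180,255,255))],'blue':[((105,140,40),(125,255,255))],'yellow':[((18,120,90),(32,255,255))],
 'grey':[((0,0,70),(180,60,140))]}
def blobs(img,c,amin=60):
    hsv=cv2.cvtColor(img,cv2.COLOR_RGB2HSV);m=0
    for a,b in RANGE[c]: m=m|cv2.inRange(hsv,a,b)
    n,l,s,ce=cv2.connectedComponentsWithStats(m)
    return [(s[i],ce[i],l==i) for i in range(1,n) if s[i][4]>=amin]
def tri(m1,u1,m2,u2):
    o1,d1=ray(m1,u1);o2,d2=ray(m2,u2);d1=d1[0];d2=d2[0]
    t=np.linalg.lstsq(np.c_[d1,-d2],o2-o1,rcond=None)[0]
    a,b=o1+t[0]*d1,o2+t[1]*d2
    return (a+b)/2,np.linalg.norm(a-b)
def plan(xy,zg,yaw=None):
    """shift/turn to put GRASP point at xy,zg with tool down, tool y at world angle yaw"""
    s=env.observe();q=R.from_quat(s['eef_rot']);M=q.as_matrix()
    cur=np.arctan2(M[1,1],M[0,1])
    if yaw is None: yaw=cur
    yaw=cur+(yaw-cur+np.pi/2)%np.pi-np.pi/2
    y=np.array([np.cos(yaw),np.sin(yaw),0]);x=np.array([0,0,-1.]);T=np.c_[x,y,np.cross(x,y)]
    g=np.array([xy[0],xy[1],zg-0.011])
    print('t',s['time_s'],'tcp',s['ee_pos'].round(4) if hasattr(s['ee_pos'],'round') else s['ee_pos'],'yaw',round(np.degrees(cur),1),'w',round(s['width'],4),'q7',round(s['q'][6],2),'F',np.round(s['ft_force'],1))
    print(' shift cm',(M.T@(g-s['ee_pos'])*100).round(2),'in target axes',(T.T@(g-s['ee_pos'])*100).round(2),' turn(5deg)',(R.from_matrix(M.T@T).as_rotvec()/np.radians(5)).round(2))
E
python3 - <<'E'
from h import *
for n in ['scene','top']:
    im=cv2.cvtColor(cv2.imread(f'pics/{n}0.png'),cv2.COLOR_BGR2RGB);m=env.camera_model(n)
    for c in RANGE:
        for s,ce,k in blobs(im,c):
            h=cv2.convexHull(np.argwhere(k)[:,::-1].astype(np.float32))
            W=onplane(m,h.reshape(-1,2),.01).astype(np.float32)
            r=cv2.minAreaRect(W)
            print(n,c,s,ce.round(1),'plane.01 rect',np.round(r[0],4),np.round(r[1],4),round(r[2],1),'c@.055',onplane(m,[ce],.05).round(4))
E
```

```text
scene red [319 170  22  26 420] [329.9 182.9] plane.01 rect [ 0.4432 -0.0093] [0.0376 0.0538] 83.1 c@.055 [[ 0.4708 -0.0131]]
scene red [ 226  263   65   65 1014] [258. 299.] plane.01 rect [ 0.6399 -0.143 ] [0.084  0.0831] 13.2 c@.055 [[ 0.6635 -0.1394]]
scene red [238 279  39  32 413] [256.4 299.1] plane.01 rect [ 0.6427 -0.1432] [0.0482 0.0598] 4.0 c@.055 [[ 0.6635 -0.1418]]
scene blue [328 128  36  28 255] [344.7 144. ] plane.01 rect [0.3522 0.0301] [0.0585 0.0559] 9.6 c@.055 [[0.3907 0.0222]]
scene blue [335 132  21  16 251] [345.1 139.4] plane.01 rect [0.3484 0.0309] [0.0374 0.0362] 61.6 c@.055 [[0.3804 0.0243]]
scene blue [165 171  25  26 463] [177.  184.1] plane.01 rect [ 0.4225 -0.2794] [0.0564 0.0386] 20.1 c@.055 [[ 0.4512 -0.2687]]
scene blue [305 181  50  43 770] [328.  207.1] plane.01 rect [ 0.4829 -0.0144] [0.0836 0.0858] 85.3 c@.055 [[ 0.5175 -0.0212]]
scene blue [312 189  35  25 350] [328.8 203.8] plane.01 rect [ 0.4828 -0.0149] [0.0597 0.0473] 79.1 c@.055 [[ 0.5114 -0.0192]]
scene blue [ 468  373   96   27 1205] [519.1 385.7] plane.01 rect [0.8115 0.2149] [0.1349 0.03
[... 7453 characters left out ...]
08.7] plane.01 rect [0.4781 0.2578] [0.0743 0.153 ] 39.6 c@.055 [[0.4671 0.2492]]
top grey [151 201  76  51 224] [203.7 236.1] plane.01 rect [0.4202 0.2084] [0.0867 0.1682] 40.4 c@.055 [[0.4229 0.1862]]
top grey [351 207  26  53 492] [364.7 222.5] plane.01 rect [ 0.491  -0.1214] [0.1048 0.0446] 0.5 c@.055 [[ 0.504  -0.1179]]
top grey [623 218  16  15 179] [630.6 224.9] plane.01 rect [ 0.6025 -0.6586] [0.0286 0.03  ] 51.2 c@.055 [[ 0.5904 -0.6327]]
top grey [620 244  16  15 188] [627.5 251.1] plane.01 rect [ 0.5473 -0.6541] [0.0285 0.0312] 10.0 c@.055 [[ 0.5372 -0.6284]]
top grey [539 391  59   9 297] [570.6 396.6] plane.01 rect [ 0.2504 -0.5504] [0.0143 0.1102] 9.9 c@.055 [[ 0.2516 -0.5347]]
```

Plates measure 84 mm in both views, and the two views agree within about 2–3 mm. Next I'll triangulate the motor caps, locate the green look-alike, and make a close crop.

Run:
```python
from h import *
ms,mt=env.camera_model('scene'),env.camera_model('top')
D={'red':((329.9,182.9),(309.9,226.3)),'blue':((177,184.1),(437.9,259.2)),'yellow':((254.5,280.4),(387.7,157.7)),'green':((347,240),(311,180))}
for c,(a,b) in D.items():
    p,e=tri(ms,a,mt,b); print(c,p.round(4),'gap',round(e,4), 'top@.055',onplane(mt,[b],.057).round(4),'scene@.055',onplane(ms,[a],.057).round(4))
    print('  exp caps',proj(mt,[p]).round(1))
im=cv2.imread('pics/top0.png')[130:310,220:480]
cv2.imwrite('pics/crop0.png',cv2.resize(im,None,fx=3,fy=3,interpolation=cv2.INTER_CUBIC))
s=env.observe()
plan((0.483,-0.016),0.12,None)
M=R.from_quat(s['eef_rot']).as_matrix();print(M.round(3))
m=env.camera_model('wrist');print(m['mtx'].round(1), np.linalg.inv(np.r_[np.c_[M,s['ee_pos']],[[0,0,0,1]]])@m['world_from_camera'])
```

```text
red [ 0.4764 -0.0139  0.0585] gap 0.0 top@.055 [[ 0.4767 -0.0139]] scene@.055 [[ 0.4754 -0.0138]]
  exp caps [[309.9 226.3]]
blue [ 0.4564 -0.2662  0.0576] gap 0.0007 top@.055 [[ 0.4564 -0.2659]] scene@.055 [[ 0.4559 -0.2667]]
  exp caps [[438.1 259.2]]
yellow [ 0.6394 -0.1423  0.0625] gap 0.0007 top@.055 [[ 0.6414 -0.1426]] scene@.055 [[ 0.637  -0.1432]]
  exp caps [[387.9 157.7]]
green [0.5741 0.0026 0.0387] gap 0.0017 top@.055 [[0.5688 0.0006]] scene@.055 [[0.5832 0.001 ]]
  exp caps [[310.6 179.9]]
t 0.1 tcp [ 0.2783 -0.5869  0.2383] yaw -64.6 w 0.0852 q7 -0.06 F [0.1 0.6 0.6]
 shift cm [ 13.   -42.79 -42.96] in target axes [ 12.93 -42.81 -42.96]  turn(5deg) [0.   0.   0.02]
[[-0.001  0.429 -0.904]
 [ 0.002 -0.904 -0.429]
 [-1.    -0.002  0.   ]]
[[349.1   0.  313.2]
 [  0.  349.1 197.9]
 [  0.    0.    1. ]] [[-1.02329661e-03  3.15788853e-01 -9.48828938e-01 -1.34809524e-01]
 [ 9.99999179e-01 -4.08880669e-04 -1.21456637e-03  5.83698164e-04]
 [-7.71504333e-04 -9.48829401e-01 -3.15788175e-01 -8.16140959e-02]
 [ 0.00000000e+00  0.00000000e+00  0.00000000e+00  1.00000000e+00]]
```

View pics/crop0.png

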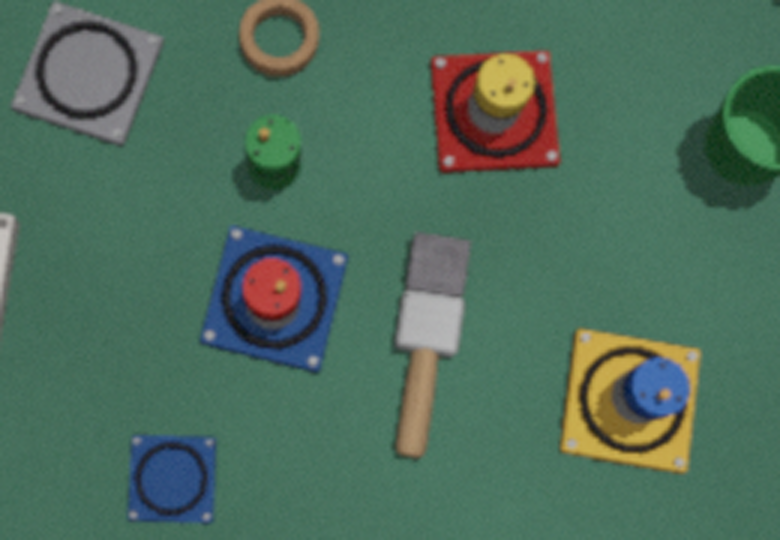

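The crop confirms the choice: red motor at crop (272,288) on the large blue nest, green look-alike at (273,142), small blue nest at (172,478). I'll move to hover over the red motor, keeping the jaw yaw because it clears both the green motor and the hammer.

>>> arm_command([
  [8.5,0.5,-3.4,-3.4,0,0,0],
  [8.5,0.5,-3.4,-3.4,0,0,0],
  [8.5,0.5,-3.4,-3.4,0,0,0],
  [8.5,0.5,-3.4,-3.4,0,0,0],
  [8.5,0.5,-3.4,-3.4,0,0,0],
  [8.5,0.5,-3.4,-3.4,0,0,0],
  [8.5,0.5,-3.4,-3.4,0,0,0],
  [8.5,0.5,-3.4,-3.4,0,0,0],
], grip_force=40)

```text
time_s: 0.9
ee_pos: [0.4062, -0.2199, 0.192]
eef_rot: [-0.689, -0.151, 0.693, -0.149]
ft_force: [1.9, -0.8, -0.1]
width: 0.0852
```

Run:
```python
from h import *
plan((0.479,-0.015),0.19,np.radians(-64.6))
```

```text
t 0.9 tcp [ 0.4062 -0.2199  0.192 ] yaw -65.5 w 0.0852 q7 -0.69 F [ 1.9 -0.8 -0.1]
 shift cm [  1.28 -15.63 -15.12] in target axes [  1.3  -15.39 -15.36]  turn(5deg) [-0.19  0.06  0.05]
```

>>> arm_command([
  [8.5,0.2,-3.4,-3.4,-0.1,0,0],
  [8.5,0.3,-3.4,-3.4,-0.1,0.05,0.05],
  [8.5,0.3,-3.4,-3.4,0,0,0],
  [8.5,0.3,-3.4,-3.4,0,0,0],
  [8.5,0.2,-1.7,-1.7,0,0,0],
  [8.5,0,0,0,0,0,0],
])

```text
time_s: 1.5
ee_pos: [0.4802, 0.0005, 0.177]
eef_rot: [-0.689, -0.16, 0.689, -0.16]
ft_force: [-0.2, 0.0, 0.2]
width: 0.0852
```

Run:
```python
from h import *
plan((0.479,-0.015),0.19,np.radians(-64.6))
m=env.camera_model('wrist');im=env.get_image('wrist');cv2.imwrite('pics/w1.png',im[:,:,::-1])
import json;json.dump({k:v.tolist() for k,v in m.items()},open('w1.json','w'))
plan((0.479,-0.015),0.19,np.radians(-64.6))
for c in['red','blue']:
    for s,ce,k in blobs(im,c,200):
        h=cv2.convexHull(np.argwhere(k)[:,::-1].astype(np.float32)).reshape(-1,2)
        for z in(.01,.07):
            r=cv2.minAreaRect(onplane(m,h,z).astype(np.float32));print(c,s,z,np.round(r[0],4),np.round(r[1],4))
```

```text
t 1.5 tcp [0.4802 0.0005 0.177 ] yaw -63.8 w 0.0852 q7 -1.18 F [-0.2  0.   0.2]
 shift cm [-0.2   1.34  0.79] in target axes [-0.2   1.35  0.77]  turn(5deg) [0.15 0.   0.01]
t 1.55 tcp [ 0.4798 -0.0012  0.1769] yaw -63.9 w 0.0852 q7 -1.18 F [-0.1  0.3  0.2]
 shift cm [-0.21  1.2   0.68] in target axes [-0.21  1.21  0.66]  turn(5deg) [0.13 0.01 0.01]
red [ 484   19  135  125 3858] 0.01 [ 0.6401 -0.1407] [0.0833 0.0866]
red [ 484   19  135  125 3858] 0.07 [ 0.623  -0.1056] [0.0667 0.0694]
red [ 520   45   64   77 1599] 0.01 [ 0.6394 -0.1404] [0.0605 0.0487]
red [ 520   45   64   77 1599] 0.07 [ 0.6224 -0.1054] [0.0485 0.039 ]
red [ 304  178   50   54 1962] 0.01 [ 0.4635 -0.0243] [0.0516 0.0453]
red [ 304  178   50   54 1962] 0.07 [ 0.4814 -0.0124] [0.0413 0.0363]
blue [ 267  119  124  121 2755] 0.01 [ 0.4828 -0.014 ] [0.083  0.0828]
blue [ 267  119  124  121 2755] 0.07 [ 0.4969 -0.0041] [0.0665 0.0663]
blue [ 295  151   67   54 1563] 0.01 [ 0.4863 -0.012 ] [0.0486 0.0597]
blue [ 295  151   67   54 1563] 0.07 [ 0.4997 -0.0025] [0.0389 0.0478]
blue [203 244  59  62 897] 0.01 [0.3543 0.0309] [0.0569 0.0548]
blue [203 244  59  62 897] 0.07 [0.394  0.0319] [0.0456 0.0439]
blue [212 261  36  35 997] 0.01 [0.352  0.0281] [0.0385 0.0339]
blue [212 261  36  35 997] 0.07 [0.3921 0.0296] [0.0308 0.0271]
blue [ 540  314   58   45 1081] 0.01 [ 0.4495 -0.3253] [0.0764 0.0308]
blue [ 540  314   58   45 1081] 0.07 [ 0.4702 -0.2535] [0.0612 0.0247]
```

View pics/w1.png

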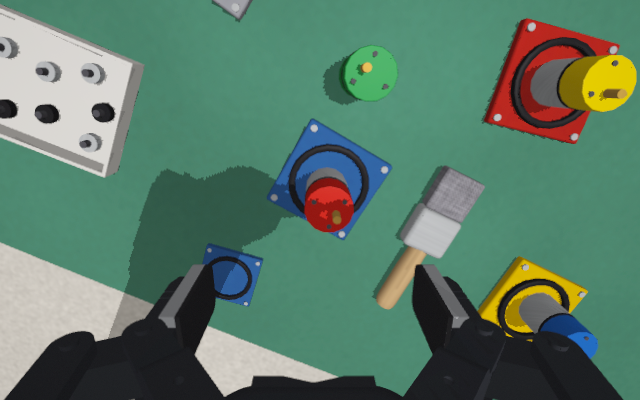

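The wrist view shows the red motor cap at (330,203), green at (370,73) and the hammer at (440,220). The fingers have clear room either side of the motor. All views put the red motor near (0.479, -0.014), so I'll align and descend.

>>> arm_command([
  [8.5,1.5,1.2,0.6,0,0,0],
  [8.5,3.5,0,0,0,0,0],
  [8.5,2,0,0,0,0,0],
  [8.5,0,0,0,0,0,0],
])

```text
time_s: 1.95
ee_pos: [0.4789, -0.0219, 0.1052]
eef_rot: [-0.689, -0.156, 0.69, -0.158]
ft_force: [0.1, -0.5, -0.7]
width: 0.0852
```

Run:
```python
from h import *
plan((0.479,-0.0138),0.053)
```

```text
t 1.95 tcp [ 0.4789 -0.0219  0.1052] yaw -64.3 w 0.0852 q7 -1.2 F [ 0.1 -0.5 -0.7]
 shift cm [ 6.32 -0.75 -0.38] in target axes [ 6.32 -0.73 -0.36]  turn(5deg) [-0.    0.03 -0.04]
```

>>> arm_command([
  [8.5,0,-0.7,-0.35,0,0,0],
  [8.5,0,0,0,0,0,0],
])

```text
time_s: 2.15
ee_pos: [0.4789, -0.0158, 0.1061]
eef_rot: [-0.689, -0.154, 0.691, -0.157]
ft_force: [-0.4, 0.1, -0.2]
width: 0.0848
```

Run:
```python
from h import *
plan((0.479,-0.0138),0.053)
```

```text
t 2.15 tcp [ 0.4789 -0.0158  0.1061] yaw -64.6 w 0.0848 q7 -1.21 F [-0.4  0.1 -0.2]
 shift cm [ 6.4  -0.19 -0.12] in target axes [ 6.41 -0.17 -0.1 ]  turn(5deg) [-0.    0.03 -0.04]
```

>>> arm_command([
  [8.5,2,-0.1,-0.1,0,0,0],
  [8.5,2,0,0,0,0,0],
  [8.5,1.8,0,0,0,0,0],
  [8.5,0.6,0,0,0,0,0],
  [8.5,0,0,0,0,0,0],
])

```text
time_s: 2.65
ee_pos: [0.4852, -0.0162, 0.0472]
eef_rot: [0.693, 0.152, -0.687, 0.159]
ft_force: [-0.4, 0.8, 0.0]
width: 0.0848
```

Run:
```python
from h import *
plan((0.479,-0.0138),0.053)
cv2.imwrite('pics/w2.png',env.get_image('wrist')[:,:,::-1])
```

```text
t 2.65 tcp [ 0.4852 -0.0162  0.0472] yaw -64.6 w 0.0848 q7 -1.28 F [-0.4  0.8  0. ]
 shift cm [ 0.51 -0.49  0.46] in target axes [ 0.52 -0.48  0.45]  turn(5deg) [ 0.   -0.08 -0.14]
```

View pics/w2.png

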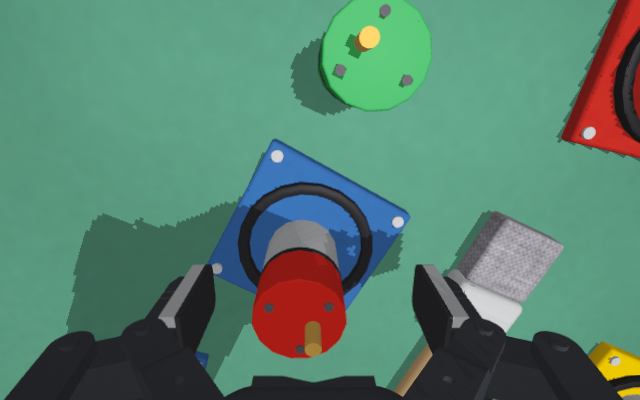

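Motor sits 13 px left of the jaw centre (300 against 313), which agrees with the computed -0.5 cm.

>>> arm_command([
  [8.5,0.4,-0.5,0.45,0,-0.1,-0.1],
  [8.5,0.1,0,0,0,0,0],
])

```text
time_s: 2.9
ee_pos: [0.4804, -0.0137, 0.0443]
eef_rot: [0.69, 0.153, -0.689, 0.157]
ft_force: [-0.4, 0.3, 0.3]
width: 0.085
```

Run:
```python
from h import *
plan((0.479,-0.0138),0.053)
```

```text
t 2.9 tcp [ 0.4804 -0.0137  0.0443] yaw -64.6 w 0.085 q7 -1.28 F [-0.4  0.3  0.3]
 shift cm [ 0.23 -0.05  0.13] in target axes [ 0.23 -0.05  0.13]  turn(5deg) [ 0.   -0.01 -0.06]
```

Good. Close the fingers.

>>> arm_command([
  [7,0.2,0,0.1,0,0,0],
  [5.5,0,0,0,0,0,0],
  [4.5,0,0,0,0,0,0],
  [3.4,0,0,0,0,0,0],
  [3,0,0,0,0,0,0],
  [3,0,0,0,0,0,0],
  [3,0,0,0,0,0,0],
], grip_force=50)

```text
time_s: 3.6
ee_pos: [0.4804, -0.0141, 0.0436]
eef_rot: [0.691, 0.153, -0.688, 0.157]
ft_force: [-0.2, 0.5, 0.0]
width: 0.0358
```

Run:
```python
from h import *
plan((0.479,-0.0138),0.053)
```

```text
t 3.6 tcp [ 0.4804 -0.0141  0.0436] yaw -64.6 w 0.0358 q7 -1.28 F [-0.2  0.5  0. ]
 shift cm [ 0.16 -0.09  0.12] in target axes [ 0.16 -0.09  0.12]  turn(5deg) [ 0.   -0.03 -0.08]
```

Gripped (35.8 mm). Lift.

>>> arm_command([
  [3,-1,0,0,0,0,0],
  [3,-2,0,0,0,0,0],
  [3,-3,0,0,0,0,0],
  [3,-3,0,0,0,0,0],
  [3,-1,0,0,0,0,0],
  [3,0,0,0,0,0,0],
])

```text
time_s: 4.2
ee_pos: [0.4779, -0.0133, 0.1473]
eef_rot: [0.69, 0.154, -0.69, 0.157]
ft_force: [-0.1, -0.4, -1.8]
width: 0.0358
```

Run:
```python
from h import *
plan((0.6174,0.1445),0.153, np.radians(-64.6))
cv2.imwrite('pics/w3.png',env.get_image('wrist')[:,:,::-1])
```

```text
t 4.2 tcp [ 0.4779 -0.0133  0.1473] yaw -64.6 w 0.0358 q7 -1.19 F [-0.1 -0.4 -1.8]
 shift cm [  0.47  -8.27 -19.37] in target axes [  0.53  -8.27 -19.37]  turn(5deg) [ 0.    0.01 -0.05]
```

View pics/w3.png

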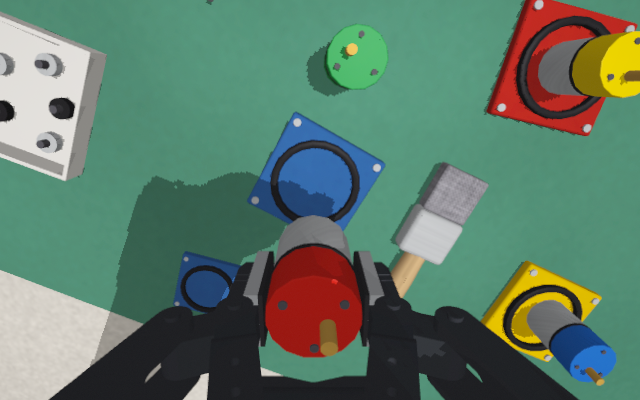

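The red motor is held upright between the pads at (313,310), and the large blue nest below it is empty. Travel to the grey nest.

>>> arm_command([
  [3,0,-0.6,-1.4,0,0,0],
  [3,0,-1.2,-2.8,0,0,0],
  [3,0,-1.4,-3.4,0,0,0],
  [3,0,-1.4,-3.4,0,0,0],
  [3,0,-1.4,-3.4,0,0,0],
  [3,0,-1.2,-2.8,0,0,0],
  [3,0,-0.6,-1.4,0,0,0],
  [3,0,0,0,0,0,0],
])

```text
time_s: 5.05
ee_pos: [0.6088, 0.1388, 0.1274]
eef_rot: [-0.682, -0.154, 0.699, -0.154]
ft_force: [0.0, 0.1, -1.9]
width: 0.0359
```

Run:
```python
from h import *
m=env.camera_model('wrist');im=env.get_image('wrist');cv2.imwrite('pics/w4.png',im[:,:,::-1])
for s,ce,k in blobs(im,'grey',300):
        h=cv2.convexHull(np.argwhere(k)[:,::-1].astype(np.float32)).reshape(-1,2)
        r=cv2.minAreaRect(onplane(m,h,.01).astype(np.float32));print(s,np.round(r[0],4),np.round(r[1],4))
plan((0.6174,0.1445),0.153, np.radians(-64.6))
```

```text
[ 237  133  124  132 4355] [0.596  0.1453] [0.1064 0.0926]
[243 251  26  55 624] [0.5196 0.1505] [0.0544 0.0135]
[358 251  27  55 649] [0.5615 0.0622] [0.054 0.014]
[ 605  275   35   54 1311] [ 0.6295 -0.1491] [0.0614 0.0288]
t 5.1 tcp [0.6079 0.1377 0.1271] yaw -64.9 w 0.0361 q7 -1.6 F [ 0.1  0.3 -1.7]
 shift cm [-1.52 -0.22 -1.11] in target axes [-1.49 -0.21 -1.15]  turn(5deg) [-0.06  0.29  0.05]
```

View pics/w4.png

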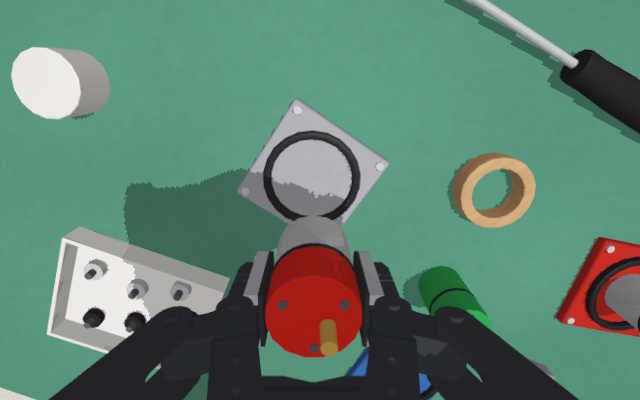

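The grey nest is ahead at (312,178) and the motor is still held upright. Correct the position and the 1.5° tilt, then descend in stages.

>>> arm_command([
  [3,0,-0.2,-1.1,0,0.3,0.05],
  [3,1.5,0,0,0,0,0],
  [3,2,0,0,0,0,0],
  [3,1,0,0,0,0,0],
  [3,0,0,0,0,0,0],
])

```text
time_s: 5.6
ee_pos: [0.6147, 0.1388, 0.0759]
eef_rot: [-0.69, -0.151, 0.691, -0.153]
ft_force: [-0.4, 1.0, -1.5]
width: 0.0362
```

Run:
```python
from h import *
plan((0.6174,0.1445),0.0552, np.radians(-64.6))
```

```text
t 5.6 tcp [0.6147 0.1388 0.0759] yaw -65.2 w 0.0362 q7 -1.63 F [-0.4  1.  -1.5]
 shift cm [ 3.17 -0.41 -0.5 ] in target axes [ 3.17 -0.39 -0.49]  turn(5deg) [-0.11  0.03 -0.03]
```

>>> arm_command([
  [3,0,-0.4,-0.5,-0.1,0,0],
  [3,0.5,0,0,0,0,0],
  [3,0.7,0,0,0,0,0],
  [3,0,0,0,0,0,0],
])

```text
time_s: 6.0
ee_pos: [0.6185, 0.1442, 0.0643]
eef_rot: [-0.69, -0.153, 0.69, -0.156]
ft_force: [-0.7, -0.5, -2.3]
width: 0.0355
```

Run:
```python
from h import *
plan((0.6174,0.1445),0.0552, np.radians(-64.6))
```

```text
t 6.0 tcp [0.6185 0.1442 0.0643] yaw -64.7 w 0.0355 q7 -1.64 F [-0.7 -0.5 -2.3]
 shift cm [ 2.01 -0.08  0.08] in target axes [ 2.01 -0.07  0.08]  turn(5deg) [-0.02  0.01 -0.04]
```

>>> arm_command([
  [3,0.6,0,0,0,0,0],
  [3,0.6,0,0,0,0,0],
  [3,0.4,0,0,0,0,0],
  [3,0.2,0,0,0,0,0],
  [3,0,0,0,0,0,0],
])

```text
time_s: 6.5
ee_pos: [0.6188, 0.1442, 0.045]
eef_rot: [0.69, 0.153, -0.69, 0.156]
ft_force: [-0.5, -0.3, -0.9]
width: 0.0359
```

Run:
```python
from h import *
plan((0.6174,0.1445),0.0546, np.radians(-64.6))
```

```text
t 6.5 tcp [0.6188 0.1442 0.045 ] yaw -64.7 w 0.0359 q7 -1.65 F [-0.5 -0.3 -0.9]
 shift cm [ 0.14 -0.09  0.11] in target axes [ 0.14 -0.09  0.11]  turn(5deg) [-0.02  0.01 -0.05]
```

Force reads -0.9 N against about -1.9 N when hanging, so the motor is near contact. Lower a touch more, then open slowly.

>>> arm_command([
  [3,0.1,0,0,0,0,0],
  [3,0,0,0,0,0,0],
  [4,0,0,0,0,0,0],
  [5.5,0,0,0,0,0,0],
  [7,0,0,0,0,0,0],
  [8.5,0,0,0,0,0,0],
  [8.5,0,0,0,0,0,0],
])

```text
time_s: 7.2
ee_pos: [0.6203, 0.1447, 0.0459]
eef_rot: [0.691, 0.153, -0.688, 0.156]
ft_force: [-0.7, -0.2, 0.1]
width: 0.0851
```

Run:
```python
from h import *
plan((0.6174,0.1445),0.17, np.radians(-64.6))
cv2.imwrite('pics/w5.png',env.get_image('wrist')[:,:,::-1])
```

```text
t 7.2 tcp [0.6203 0.1447 0.0459] yaw -64.7 w 0.0851 q7 -1.65 F [-0.7 -0.2  0.1]
 shift cm [-11.31  -0.05   0.24] in target axes [-11.31  -0.1    0.27]  turn(5deg) [-0.02 -0.04 -0.06]
```

View pics/w5.png

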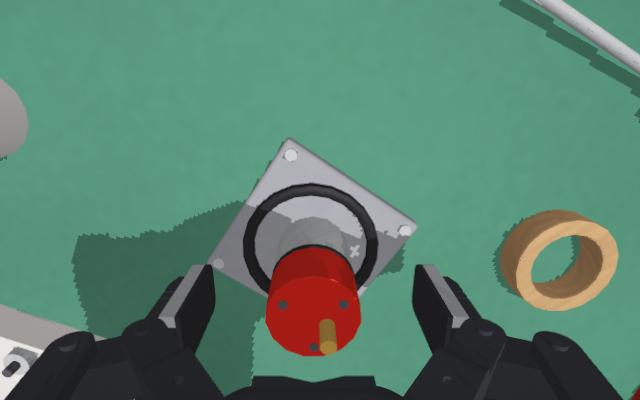

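The red motor stands inside the grey lip, released. Lift and travel towards the blue motor.

>>> arm_command([
  [8.5,-2,0,0,0,0,0],
  [8.5,-4,0,0,0,0,0],
  [8.5,-4,0,0,0,0,0],
  [8.5,-3,1,1,0,0,0],
  [8.5,0,2.5,2.7,0,0,0],
  [8.5,0,3,3.2,0,0,0],
  [8.5,0,3,3.2,0,0,0],
  [8.5,0,3,3.2,0,0,0],
])

```text
time_s: 8.05
ee_pos: [0.5526, -0.0201, 0.1814]
eef_rot: [0.691, 0.16, -0.686, 0.16]
ft_force: [0.8, -1.1, 0.1]
width: 0.0852
```

Run:
```python
from h import *
plan((0.456,-0.267),0.19, np.radians(-64.6))
m=env.camera_model('top');im=env.get_image('top');cv2.imwrite('pics/top2.png',cv2.resize(im[100:320,180:500,::-1],None,fx=2,fy=2))
plan((0.456,-0.267),0.19, np.radians(-64.6))
for s,ce,k in blobs(im,'red',150): print(s,ce,onplane(m,[ce],.06))
```

```text
t 8.05 tcp [ 0.5526 -0.0201  0.1814] yaw -63.8 w 0.0852 q7 -1.22 F [ 0.8 -1.1  0.1]
 shift cm [ 0.13 17.88 19.58] in target axes [ 0.24 18.15 19.32]  turn(5deg) [ 0.16 -0.08 -0.02]
t 8.1 tcp [ 0.5502 -0.0302  0.1809] yaw -64.4 w 0.085 q7 -1.22 F [-1.6 -5.4 -0.5]
 shift cm [ 0.27 17.28 18.74] in target axes [ 0.19 17.35 18.67]  turn(5deg) [ 0.05 -0.01 -0.07]
[236 136  20  20 274] [245.68613139 145.70437956] [[0.61543482 0.14215589]]
[366 148  40  39 515] [383.87378641 170.81359223] [[ 0.61186478 -0.13865962]]
[371 154  29  26 255] [384.24313725 169.64313725] [[ 0.61439612 -0.13903358]]
```

View pics/top2.png

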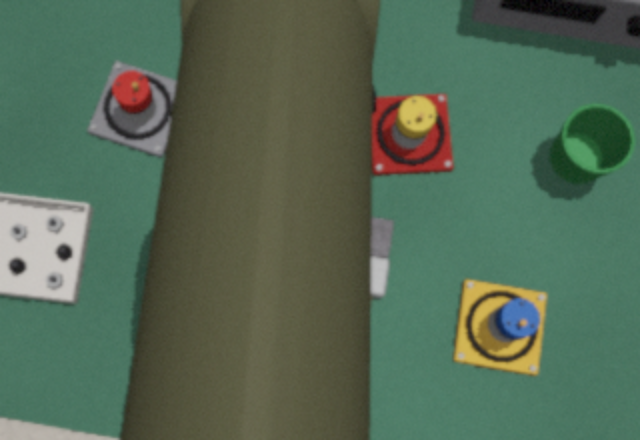

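Top view: red sits inside the grey lip (measured about (0.615,0.142) against a nest centre of (0.616,0.144)). Continue to the blue motor.

>>> arm_command([
  [8.5,0,2,2.2,0,0,0],
  [8.5,0,3,3.2,0,0,0],
  [8.5,0,3,3.2,0,0,0],
  [8.5,0,3,3.2,0,0,0],
  [8.5,0,3,3.2,0,0,0],
  [8.5,0,2,2.2,0,0,0],
  [8.5,0,0,0,0,0,0],
  [8.5,0,0,0,0,0,0],
])

```text
time_s: 8.9
ee_pos: [0.4595, -0.2593, 0.1831]
eef_rot: [0.692, 0.152, -0.688, 0.158]
ft_force: [0.7, 1.1, -0.4]
width: 0.0851
```

```bash
cat > wl.py <<'E'
from h import *
import sys
def look(name,cols):
    plan((.5,0),.2)
    m=env.camera_model('wrist');im=env.get_image('wrist');cv2.imwrite(f'pics/{name}.png',im[:,:,::-1])
    cam=m['world_from_camera'][:3,3]
    for c in cols:
      for s,ce,k in blobs(im,c,300):
        h=cv2.convexHull(np.argwhere(k)[:,::-1].astype(np.float32)).reshape(-1,2)
        for z in(.01,.07):
            W=onplane(m,h,z).astype(np.float32);r=cv2.minAreaRect(W)
            e=''
            if z==.07:  # cap: circle centre from far rim (away from camera nadir)
                c0=W.mean(0);d=c0-cam[:2];d/=np.linalg.norm(d);n=np.array([-d[1],d[0]])
                a=(W@d).max()-.0185;b=((W@n).max()+(W@n).min())/2;e='cap centre %s width %.4f'%((a*d+b*n).round(4),np.ptp(W@n))
            print(c,s,z,np.round(r[0],4),np.round(r[1],4),e)
E
python3 - <<'E'
from wl import *
look('w6',['blue','yellow'])
plan((0.456,-0.267),0.19, np.radians(-64.6))
E
```

```text
t 8.9 tcp [ 0.4595 -0.2593  0.1831] yaw -64.7 w 0.0851 q7 -0.71 F [ 0.7  1.1 -0.4]
 shift cm [ -0.77 -21.7  -14.75] in target axes [ -0.59 -21.71 -14.74]  turn(5deg) [ 0.   -0.03 -0.11]
blue [   9    0   72   68 3999] 0.01 [ 0.4766 -0.0149] [0.0501 0.0577] 
blue [   9    0   72   68 3999] 0.07 [ 0.4875 -0.0556] [0.0403 0.0465] cap centre [ 0.4871 -0.05  ] width 0.0425
blue [   0    0  119   99 2793] 0.01 [ 0.4821 -0.0204] [0.0798 0.0832] 
blue [   0    0  119   99 2793] 0.07 [ 0.4919 -0.06  ] [0.0643 0.067 ] cap centre [ 0.478  -0.0442] width 0.0636
blue [  0 127   6  58 327] 0.01 [ 0.3586 -0.0004] [0.0541 0.0045] 
blue [  0 127   6  58 327] 0.07 [ 0.3925 -0.0439] [0.0436 0.0036] cap centre [ 0.397 -0.049] width 0.0389
blue [ 294  171   49   53 1845] 0.01 [ 0.4444 -0.2745] [0.0509 0.0448] 
blue [ 294  171   49   53 1845] 0.07 [ 0.4616 -0.2646] [0.041  0.0361] cap centre [ 0.4595 -0.2653] width 0.0366
yellow [ 253  120  120  116 3137] 0.01 [ 0.4563 -0.2618] [0.084  0.0839] 
yellow [ 253  120  120  116 3137] 0.07 [ 0.4712 -0.2544] [0.0677 0.0676] cap centre [ 0.4485 -0.2665] width 0.0891
yellow [ 278  150   67   58 1395] 0.01 [ 0.4595 -0.258 ] [0.0476 0.0602] 
yellow [ 278  150   67   58 1395] 0.07 [ 0.4737 -0.2514] [0.0384 0.0485] cap centre [ 0.4692 -0.2552] width 0.0488
t 8.95 tcp [ 0.4594 -0.2595  0.183 ] yaw -64.7 w 0.0848 q7 -0.71 F [-0.1 -0.8 -0.5]
 shift cm [0.41 0.53 0.63] in target axes [0.4  0.53 0.63]  turn(5deg) [-0.01 -0.03 -0.12]
```

View pics/w6.png

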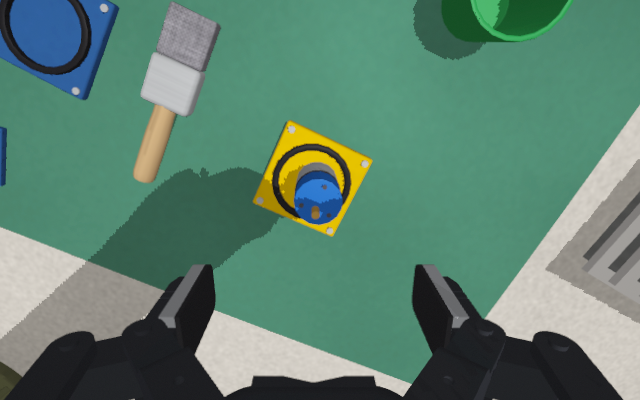

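The wrist shows the blue cap at (318,201), inside the yellow nest's lip. It measures about (0.458,-0.266), against (0.456,-0.266) from the fixed cameras.

>>> arm_command([
  [8.5,0,0.5,0.4,0,0,-0.1],
  [8.5,2.5,0,0,0,0,0],
  [8.5,3,0,0,0,0,0],
  [8.5,1.5,0,0,0,0,0],
  [8.5,0,0,0,0,0,0],
])

```text
time_s: 9.45
ee_pos: [0.4629, -0.261, 0.1125]
eef_rot: [0.691, 0.159, -0.687, 0.159]
ft_force: [0.2, 0.5, 0.1]
width: 0.0851
```

Run:
```python
from h import *
plan((0.458,-0.266),0.053, np.radians(-64.6))
```

```text
t 9.45 tcp [ 0.4629 -0.261   0.1125] yaw -64.0 w 0.0851 q7 -0.73 F [0.2 0.5 0.1]
 shift cm [7.05 0.22 0.7 ] in target axes [7.05 0.24 0.66]  turn(5deg) [ 0.12 -0.07 -0.03]
```

>>> arm_command([
  [8.5,0,0.2,0.7,0.1,-0.1,0],
  [8.5,2,0,0,0,0,0],
  [8.5,2,0,0.1,0,0,0],
  [8.5,1.5,0,0.1,0,0,0],
  [8.5,0.8,0,0,0,0,0],
  [8.5,0,0,0,0,0,0],
])

```text
time_s: 10.05
ee_pos: [0.4597, -0.2686, 0.0531]
eef_rot: [0.69, 0.153, -0.689, 0.16]
ft_force: [0.3, 0.1, 0.3]
width: 0.0854
```

Run:
```python
from h import *
plan((0.458,-0.266),0.053, np.radians(-64.6))
cv2.imwrite('pics/w7.png',env.get_image('wrist')[:,:,::-1])
```

```text
t 10.05 tcp [ 0.4597 -0.2686  0.0531] yaw -64.4 w 0.0854 q7 -0.77 F [0.3 0.1 0.3]
 shift cm [ 1.1  -0.32  0.04] in target axes [ 1.11 -0.3   0.04]  turn(5deg) [ 0.05  0.   -0.12]
```

View pics/w7.png

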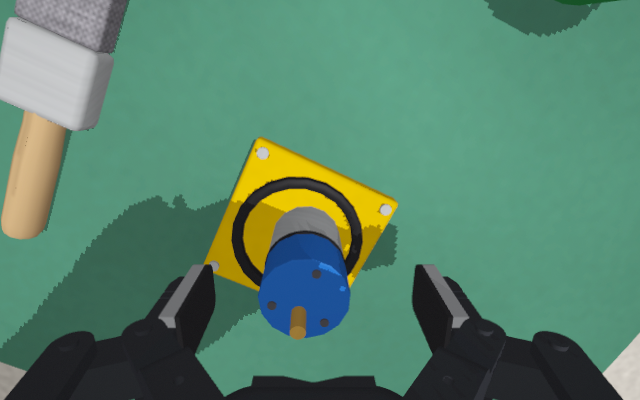

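The blue cap at u≈304 is 9 px left of the jaw centre, which agrees with -0.3 cm. Correct, lower and grip.

>>> arm_command([
  [8.5,0.5,-0.3,0.05,0,0,-0.1],
  [8.5,0.6,0,0,0,0,0],
  [8.5,0,0,0,0,0,0],
])

```text
time_s: 10.4
ee_pos: [0.4596, -0.2669, 0.0439]
eef_rot: [0.69, 0.155, -0.689, 0.158]
ft_force: [0.0, -0.1, 0.6]
width: 0.0849
```

Run:
```python
from h import *
plan((0.458,-0.266),0.053, np.radians(-64.6))
```

```text
t 10.4 tcp [ 0.4596 -0.2669  0.0439] yaw -64.4 w 0.0849 q7 -0.77 F [ 0.  -0.1  0.6]
 shift cm [ 0.19 -0.15  0.11] in target axes [ 0.19 -0.15  0.11]  turn(5deg) [ 0.05 -0.02 -0.05]
```

>>> arm_command([
  [7,0.1,-0.1,0.1,0,0,0],
  [5.5,0,0,0,0,0,0],
  [4.5,0,0,0,0,0,0],
  [3.4,0,0,0,0,0,0],
  [3,0,0,0,0,0,0],
  [3,0,0,0,0,0,0],
  [3,0,0,0,0,0,0],
], grip_force=50)

```text
time_s: 11.1
ee_pos: [0.4586, -0.2666, 0.0436]
eef_rot: [0.691, 0.155, -0.688, 0.159]
ft_force: [0.4, 0.2, 0.1]
width: 0.0358
```

Run:
```python
from wl import *
look('w8',['blue'])
plan((0.458,-0.266),0.053)
```

```text
t 11.1 tcp [ 0.4586 -0.2666  0.0436] yaw -64.4 w 0.0358 q7 -0.77 F [0.4 0.2 0.1]
 shift cm [-14.63 -22.16 -15.31] in target axes [-14.54 -22.25 -15.27]  turn(5deg) [ 0.   -0.03 -0.06]
blue [ 264  243   99  111 7981] 0.01 [ 0.4266 -0.2831] [0.0726 0.0562] 
blue [ 264  243   99  111 7981] 0.07 [ 0.4641 -0.2646] [0.0467 0.0362] cap centre [ 0.4597 -0.2667] width 0.0361
t 11.15 tcp [ 0.4586 -0.2666  0.0435] yaw -64.4 w 0.0359 q7 -0.77 F [0.2 0.4 0.8]
 shift cm [ 0.15 -0.08  0.03] in target axes [ 0.15 -0.08  0.03]  turn(5deg) [ 0.   -0.03 -0.06]
```

Gripped with the motor axis within about 1 mm of the TCP. Lift and carry to the large blue nest.

>>> arm_command([
  [3,-1,0,0,0,0,0],
  [3,-2,0,0,0,0,0],
  [3,-3,0,0,0,0,0],
  [3,-3,0,0,0,0,0],
  [3,-1,-1,-0.6,0,0,0],
  [3,0,-2.5,-1.5,0,0,0],
  [3,0,-3.4,-2,0,0,0],
  [3,0,-3.4,-2,0,0,0],
])

```text
time_s: 11.95
ee_pos: [0.467, -0.1469, 0.1478]
eef_rot: [0.691, 0.152, -0.69, 0.155]
ft_force: [1.6, -0.3, -0.6]
width: 0.036
```

Run:
```python
from h import *
plan((0.482,-0.0145),0.153, np.radians(-64.6))
```

```text
t 11.95 tcp [ 0.467  -0.1469  0.1478] yaw -65.0 w 0.036 q7 -0.92 F [ 1.6 -0.3 -0.6]
 shift cm [  0.53 -11.37  -6.96] in target axes [  0.58 -11.32  -7.03]  turn(5deg) [-0.08 -0.02 -0.05]
```

>>> arm_command([
  [3,0,-3.2,-1.9,0,0,0],
  [3,0,-3.2,-1.9,0,0,0],
  [3,0,-2.2,-1.4,0,0,0],
  [3,0,-1,-0.7,0,0,0],
  [3,0,0,0,0,0,0],
  [3,0,0,0,0,0,0],
])

```text
time_s: 12.55
ee_pos: [0.476, -0.0181, 0.1453]
eef_rot: [-0.689, -0.158, 0.689, -0.159]
ft_force: [-0.2, 0.4, -0.7]
width: 0.0356
```

Run:
```python
from h import *
plan((0.482,-0.0145),0.153, np.radians(-64.6))
cv2.imwrite('pics/w9.png',env.get_image('wrist')[:,:,::-1])
```

```text
t 12.55 tcp [ 0.476  -0.0181  0.1453] yaw -64.1 w 0.0356 q7 -1.17 F [-0.2  0.4 -0.7]
 shift cm [ 0.33 -0.07 -0.7 ] in target axes [ 0.33 -0.07 -0.7 ]  turn(5deg) [ 0.09  0.01 -0.02]
```

View pics/w9.png

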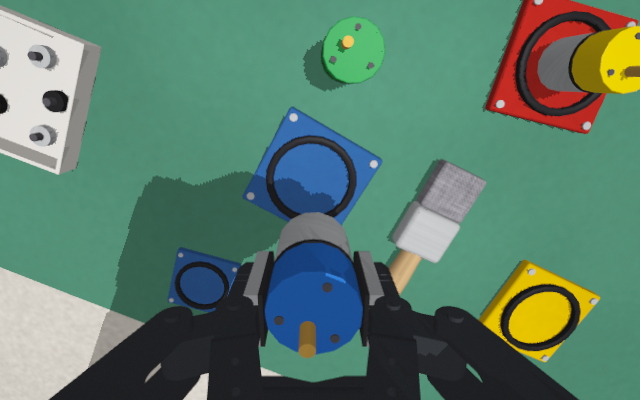

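The blue motor is held upright over the large blue nest (lip centre about (311,177)). Correct and descend.

>>> arm_command([
  [3,1,-0.1,-0.7,0.1,0,0],
  [3,2.5,0,0,0,0,0],
  [3,2.5,0,0,0,0,0],
  [3,1.2,0,0,0,0,0],
  [3,0,0,0,0,0,0],
])

```text
time_s: 13.1
ee_pos: [0.4821, -0.021, 0.0713]
eef_rot: [-0.691, -0.15, 0.691, -0.153]
ft_force: [-0.6, -0.2, -0.5]
width: 0.0362
```

Run:
```python
from h import *
plan((0.482,-0.0145),0.055, np.radians(-64.6))
```

```text
t 13.1 tcp [ 0.4821 -0.021   0.0713] yaw -65.3 w 0.0362 q7 -1.26 F [-0.6 -0.2 -0.5]
 shift cm [ 2.72 -0.6  -0.26] in target axes [ 2.73 -0.59 -0.26]  turn(5deg) [-0.14  0.02 -0.05]
```

>>> arm_command([
  [3,0,-0.6,-0.2,-0.1,0,0],
  [3,0.4,0,0,0,0,0],
  [3,0.4,0,0,0,0,0],
  [3,0,0,0,0,0,0],
])

```text
time_s: 13.5
ee_pos: [0.4832, -0.0154, 0.0652]
eef_rot: [0.691, 0.152, -0.689, 0.156]
ft_force: [-0.3, 0.5, -2.0]
width: 0.0358
```

Run:
```python
from h import *
plan((0.482,-0.0145),0.055, np.radians(-64.6))
```

```text
t 13.5 tcp [ 0.4832 -0.0154  0.0652] yaw -64.9 w 0.0358 q7 -1.28 F [-0.3  0.5 -2. ]
 shift cm [ 2.12 -0.14  0.08] in target axes [ 2.12 -0.13  0.07]  turn(5deg) [-0.05 -0.02 -0.08]
```

>>> arm_command([
  [3,0.6,-0.1,0.05,0,0,0],
  [3,0.6,0,0,0,0,-0.05],
  [3,0.4,0,0,0,0,0],
  [3,0.3,0,0,0,0,0],
  [3,0.1,0,0,0,0,0],
  [3,0,0,0,0,0,0],
])

```text
time_s: 14.1
ee_pos: [0.4828, -0.0148, 0.0439]
eef_rot: [0.691, 0.153, -0.689, 0.155]
ft_force: [0.7, -0.1, -1.9]
width: 0.0358
```

Run:
```python
from h import *
plan((0.482,-0.0145),0.0546, np.radians(-64.6))
```

```text
t 14.1 tcp [ 0.4828 -0.0148  0.0439] yaw -64.9 w 0.0358 q7 -1.3 F [ 0.7 -0.1 -1.9]
 shift cm [ 0.03 -0.06  0.06] in target axes [ 0.03 -0.06  0.06]  turn(5deg) [-0.05 -0.03 -0.03]
```

>>> arm_command([
  [3,0.1,0,0,0,0,0],
  [3,0,0,0,0,0,0],
  [4,0,0,0,0,0,0],
  [5.5,0,0,0,0,0,0],
  [7,0,0,0,0,0,0],
  [8.5,0,0,0,0,0,0],
  [8.5,0,0,0,0,0,0],
])

```text
time_s: 14.8
ee_pos: [0.4843, -0.0148, 0.0445]
eef_rot: [0.692, 0.153, -0.688, 0.155]
ft_force: [-0.1, -0.9, 0.4]
width: 0.085
```

Run:
```python
from wl import *
look('w10',['blue'])
plan((0.64,-0.143),0.19, np.radians(-64.6))
```

```text
t 14.8 tcp [ 0.4843 -0.0148  0.0445] yaw -64.9 w 0.085 q7 -1.3 F [-0.1 -0.9  0.4]
 shift cm [-14.44  -0.61  -2.11] in target axes [-14.45  -0.68  -2.05]  turn(5deg) [ 0.   -0.05 -0.05]
blue [  211   140   204   214 18402] 0.01 [ 0.4709 -0.0177] [0.0919 0.1075] 
blue [  211   140   204   214 18402] 0.07 [ 0.5016 -0.0045] [0.0594 0.0695] cap centre [ 0.484  -0.0138] width 0.0697
t 14.85 tcp [ 0.4843 -0.0148  0.0445] yaw -64.9 w 0.0849 q7 -1.3 F [ 0.1 -0.2 -0.2]
 shift cm [-13.32  18.28  -8.71] in target axes [-13.45  18.26  -8.56]  turn(5deg) [-0.05 -0.05 -0.05]
```

View pics/w10.png

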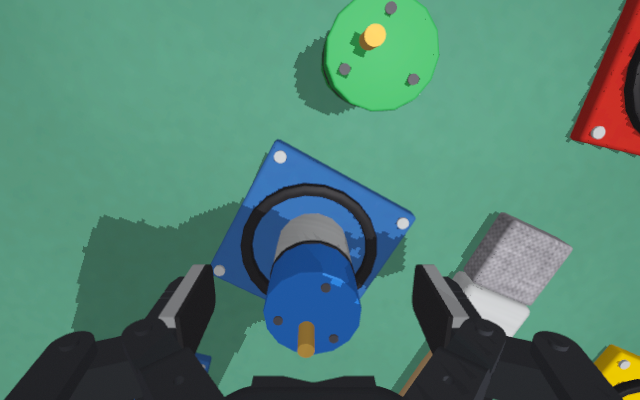

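The blue motor stands inside its own lip, released. Lift and go to the yellow motor on the red nest.

>>> arm_command([
  [8.5,-2,0,0,0,0,0],
  [8.5,-4,0,0,0,0,0],
  [8.5,-4,0,0,0,0,0],
  [8.5,-3,1,-0.5,0,0,0],
  [8.5,0,3,-1.4,0,0,0],
  [8.5,0,3.8,-1.8,0,0,0],
  [8.5,0,3.8,-1.8,0,0,0],
  [8.5,0,3.5,-1.6,0,0,0],
])

```text
time_s: 15.65
ee_pos: [0.6135, -0.1198, 0.1818]
eef_rot: [0.691, 0.154, -0.688, 0.159]
ft_force: [-0.0, 0.1, 1.0]
width: 0.085
```

>>> arm_command([
  [8.5,0,2.2,-1,0,0,0],
  [8.5,0,0,0,0,0,0],
  [8.5,0,0,0,0,0,0],
])

```text
time_s: 15.95
ee_pos: [0.635, -0.1412, 0.1798]
eef_rot: [0.691, 0.152, -0.689, 0.156]
ft_force: [-0.0, 0.8, -0.8]
width: 0.0851
```

Run:
```python
from wl import *
look('w11',['yellow','red'])
plan((0.64,-0.143),0.19, np.radians(-64.6))
```

```text
t 15.95 tcp [ 0.635  -0.1412  0.1798] yaw -64.8 w 0.0851 q7 -1.12 F [-0.   0.8 -0.8]
 shift cm [ -1.06 -18.52   6.2 ] in target axes [ -0.92 -18.52   6.21]  turn(5deg) [ 0.   -0.03 -0.08]
yellow [ 290  161   50   55 2124] 0.01 [ 0.6269 -0.1487] [0.0514 0.045 ] 
yellow [ 290  161   50   55 2124] 0.07 [ 0.643  -0.1404] [0.0413 0.0362] cap centre [ 0.641  -0.1412] width 0.0361
yellow [ 292  320  101   63 1808] 0.01 [ 0.4604 -0.2603] [0.0853 0.0861] 
yellow [ 292  320  101   63 1808] 0.07 [ 0.5092 -0.23  ] [0.0685 0.0691] cap centre [ 0.5077 -0.2303] width 0.0898
yellow [ 314  347   56   35 1460] 0.01 [ 0.4588 -0.2598] [0.0444 0.0609] 
yellow [ 314  347   56   35 1460] 0.07 [ 0.508  -0.2296] [0.0356 0.0489] cap centre [ 0.5081 -0.2297] width 0.0489
red [ 263  117  109  106 3151] 0.01 [ 0.6413 -0.1426] [0.0833 0.0829] 
red [ 263  117  109  106 3151] 0.07 [ 0.6545 -0.1355] [0.0669 0.0666] cap centre [ 0.6362 -0.144 ] width 0.0774
red [ 282  140   68   56 1346] 0.01 [ 0.6454 -0.1413] [0.049  0.0605] 
red [ 282  140   68   56 1346] 0.07 [ 0.6578 -0.1344] [0.0393 0.0486] cap centre [ 0.6538 -0.1358] width 0.0485
t 16.0 tcp [ 0.6348 -0.1415  0.1797] yaw -64.8 w 0.0854 q7 -1.12 F [ 0.2 -0.  -0.1]
 shift cm [ 0.08  0.36 -0.41] in target axes [ 0.07  0.36 -0.41]  turn(5deg) [-0.04 -0.03 -0.08]
```

View pics/w11.png

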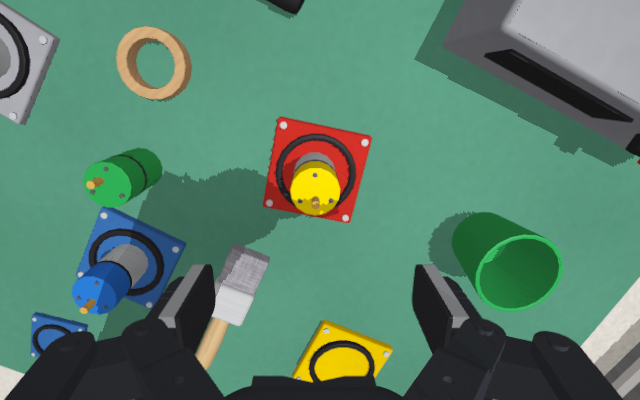

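The yellow motor cap at (315,188) is on the red nest, at about (0.640,-0.142). The cup at (505,262) is clear of the fingers. Descend.

>>> arm_command([
  [8.5,0,0.3,-0.4,0,0,-0.1],
  [8.5,2.5,0,0,0,0,0],
  [8.5,3,0,0,0,0,0],
  [8.5,1.5,0,0,0,0,0],
  [8.5,0,0,0,0,0,0],
])

```text
time_s: 16.5
ee_pos: [0.6398, -0.1386, 0.1108]
eef_rot: [0.691, 0.156, -0.688, 0.156]
ft_force: [-0.5, -0.5, -0.0]
width: 0.0851
```

Run:
```python
from h import *
plan((0.64,-0.142),0.053, np.radians(-64.6))
```

```text
t 16.5 tcp [ 0.6398 -0.1386  0.1108] yaw -64.5 w 0.0851 q7 -1.14 F [-0.5 -0.5 -0. ]
 shift cm [6.88 0.31 0.16] in target axes [6.88 0.31 0.13]  turn(5deg) [ 0.02 -0.05 -0.  ]
```

>>> arm_command([
  [8.5,0,0.3,0.1,0,0,0],
  [8.5,2,0,0,0,0,0],
  [8.5,2,0,0.1,0,0,0],
  [8.5,1.5,0,0.1,0,0,0],
  [8.5,0.8,0,0,0,0,0],
  [8.5,0.2,0,0,0,0,0],
  [8.5,0,0,0,0,0,0],
])

```text
time_s: 17.2
ee_pos: [0.6443, -0.1438, 0.0525]
eef_rot: [0.695, 0.154, -0.684, 0.158]
ft_force: [-0.1, 0.4, -0.4]
width: 0.0849
```

Run:
```python
from wl import *
look('w12',['yellow'])
plan((0.64,-0.142),0.053, np.radians(-64.6))
```

```text
t 17.2 tcp [ 0.6443 -0.1438  0.0525] yaw -64.5 w 0.0849 q7 -1.16 F [-0.1  0.4 -0.4]
 shift cm [-13.91 -19.07   6.64] in target axes [-13.65 -19.19   6.84]  turn(5deg) [ 0.   -0.16 -0.1 ]
yellow [ 257  238   93  107 7491] 0.01 [ 0.609  -0.1539] [0.0711 0.0548] 
yellow [ 257  238   93  107 7491] 0.07 [ 0.645  -0.1388] [0.0472 0.0364] cap centre [ 0.6405 -0.1417] width 0.0361
t 17.25 tcp [ 0.6444 -0.1438  0.0527] yaw -64.5 w 0.0848 q7 -1.16 F [0.5 0.4 0.3]
 shift cm [ 1.07 -0.36  0.34] in target axes [ 1.07 -0.35  0.32]  turn(5deg) [ 0.02 -0.16 -0.1 ]
```

View pics/w12.png

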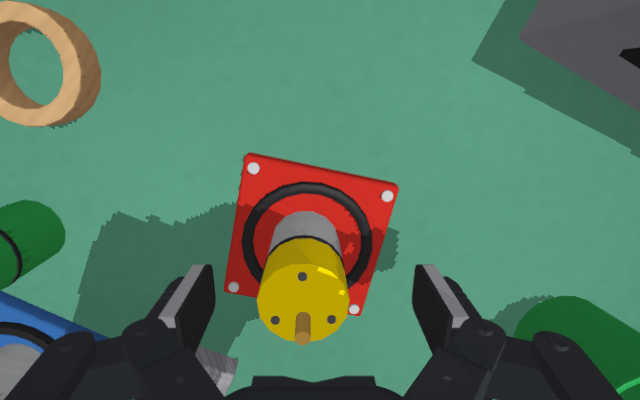

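The yellow cap is at u≈303, 10 px left of centre. That agrees with the -0.35 cm plan.

>>> arm_command([
  [8.5,0.4,-0.35,0.35,0,-0.15,-0.1],
  [8.5,0.5,0,0,0,0,0],
  [8.5,0,0,0,0,0,0],
])

```text
time_s: 17.55
ee_pos: [0.6407, -0.1421, 0.0449]
eef_rot: [0.691, 0.156, -0.689, 0.156]
ft_force: [-0.5, -0.2, -0.6]
width: 0.0852
```

Run:
```python
from h import *
plan((0.6402,-0.142),0.053, np.radians(-64.6))
```

```text
t 17.55 tcp [ 0.6407 -0.1421  0.0449] yaw -64.5 w 0.0852 q7 -1.17 F [-0.5 -0.2 -0.6]
 shift cm [ 0.29 -0.03  0.04] in target axes [ 0.29 -0.03  0.04]  turn(5deg) [ 0.02 -0.03 -0.01]
```

>>> arm_command([
  [7,0.2,0,0,0,0,0],
  [5.5,0,0,0,0,0,0],
  [4.5,0,0,0,0,0,0],
  [3.4,0,0,0,0,0,0],
  [3,0,0,0,0,0,0],
  [3,0,0,0,0,0,0],
  [3,0,0,0,0,0,0],
], grip_force=50)

```text
time_s: 18.25
ee_pos: [0.641, -0.1419, 0.0431]
eef_rot: [0.691, 0.156, -0.689, 0.156]
ft_force: [-0.2, -0.3, -0.5]
width: 0.0361
```

Run:
```python
from wl import *
look('w13',['yellow'])
plan((0.455,-0.262),0.153)
```

```text
t 18.25 tcp [ 0.641  -0.1419  0.0431] yaw -64.5 w 0.0361 q7 -1.17 F [-0.2 -0.3 -0.5]
 shift cm [-14.64 -18.86   6.57] in target axes [-14.59 -18.88   6.61]  turn(5deg) [ 0.   -0.03 -0.02]
yellow [ 264  243   99  116 8657] 0.01 [ 0.6075 -0.1585] [0.0764 0.0558] 
yellow [ 264  243   99  116 8657] 0.07 [ 0.6457 -0.1403] [0.0491 0.0359] cap centre [ 0.6404 -0.143 ] width 0.0360
t 18.3 tcp [ 0.641  -0.1419  0.0431] yaw -64.5 w 0.0356 q7 -1.17 F [ 0.6  0.  -0.3]
 shift cm [-9.95  2.84 21.93] in target axes [-9.89  2.82 21.96]  turn(5deg) [ 0.   -0.03 -0.02]
```

>>> arm_command([
  [3,-1,0,0,0,0,0],
  [3,-2.5,0,0,0,0,0],
  [3,-3.5,0,0,0,0,0],
  [3,-2.5,0.1,1,0,0,0],
  [3,-0.5,0.3,2,0,0,0],
  [3,0,0.4,3.4,0,0,0],
  [3,0,0.5,4,0,0,0],
  [3,0,0.5,4,0,0,0],
])

```text
time_s: 19.1
ee_pos: [0.5185, -0.2155, 0.1484]
eef_rot: [0.691, 0.162, -0.687, 0.159]
ft_force: [0.5, -0.5, -1.6]
width: 0.036
```

Run:
```python
from h import *
plan((0.455,-0.262),0.153, np.radians(-64.6))
```

```text
t 19.1 tcp [ 0.5185 -0.2155  0.1484] yaw -63.8 w 0.036 q7 -0.87 F [ 0.5 -0.5 -1.6]
 shift cm [0.59 1.37 7.75] in target axes [0.64 1.48 7.73]  turn(5deg) [ 0.17 -0.07  0.03]
```

>>> arm_command([
  [3,0,0.5,3,0.1,0,0],
  [3,0,0.4,2.2,0,0,0],
  [3,0,0.3,1.5,0,0,0],
  [3,0,0,0,0,0,0],
  [3,0,0,0,0,0,0],
])

```text
time_s: 19.6
ee_pos: [0.4549, -0.2613, 0.1501]
eef_rot: [0.69, 0.154, -0.69, 0.154]
ft_force: [0.2, 0.4, -2.4]
width: 0.036
```

Run:
```python
from h import *
plan((0.4553,-0.262),0.153, np.radians(-64.6))
cv2.imwrite('pics/w14.png',env.get_image('wrist')[:,:,::-1])
```

```text
t 19.6 tcp [ 0.4549 -0.2613  0.1501] yaw -64.8 w 0.036 q7 -0.73 F [ 0.2  0.4 -2.4]
 shift cm [ 0.81  0.08 -0.  ] in target axes [ 0.81  0.08 -0.  ]  turn(5deg) [-0.04 -0.01 -0.01]
```

View pics/w14.png

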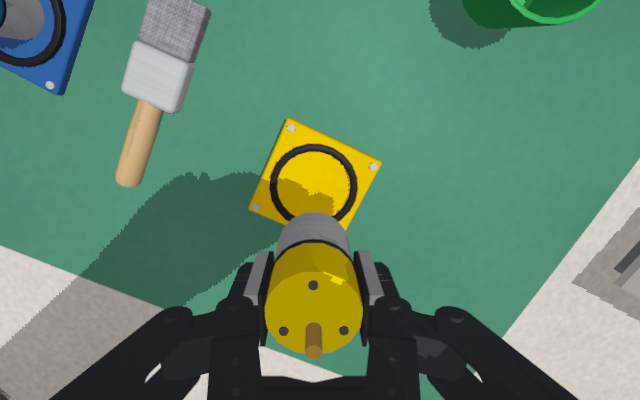

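The yellow motor is held over the yellow nest (lip centre about (314,184)) and is lined up. Descend.

>>> arm_command([
  [3,1,0,0,0,0,0],
  [3,2.5,0,0.1,0,0,0],
  [3,2.5,0,0.2,0,0,0],
  [3,1.5,0,0.1,0,0,0],
  [3,0,0,0,0,0,0],
])

```text
time_s: 20.15
ee_pos: [0.4568, -0.2576, 0.0711]
eef_rot: [0.691, 0.158, -0.688, 0.157]
ft_force: [0.7, -0.3, -2.8]
width: 0.0362
```

Run:
```python
from h import *
plan((0.4553,-0.262),0.055, np.radians(-64.6))
```

```text
t 20.15 tcp [ 0.4568 -0.2576  0.0711] yaw -64.2 w 0.0362 q7 -0.77 F [ 0.7 -0.3 -2.8]
 shift cm [2.71 0.34 0.34] in target axes [2.71 0.34 0.32]  turn(5deg) [ 0.08 -0.06  0.  ]
```

>>> arm_command([
  [3,0,0.35,0.35,0.1,-0.05,0],
  [3,0.4,0,0,0,0,0],
  [3,0.4,0,0,0,0,0],
  [3,0,0,0,0,0,0],
])

```text
time_s: 20.55
ee_pos: [0.4577, -0.2615, 0.0638]
eef_rot: [0.691, 0.155, -0.689, 0.156]
ft_force: [-1.0, -0.2, -2.2]
width: 0.0356
```

Run:
```python
from h import *
plan((0.4553,-0.262),0.0546, np.radians(-64.6))
```

```text
t 20.55 tcp [ 0.4577 -0.2615  0.0638] yaw -64.6 w 0.0356 q7 -0.78 F [-1.  -0.2 -2.2]
 shift cm [ 2.02 -0.06  0.24] in target axes [ 2.02 -0.05  0.24]  turn(5deg) [ 0.   -0.03 -0.01]
```

>>> arm_command([
  [3,0.6,0,0.2,0,0,0],
  [3,0.6,0,0,0,0,0],
  [3,0.4,0,0,0,0,0],
  [3,0.3,0,0,0,0,0],
  [3,0.1,0,0,0,0,0],
  [3,0,0,0,0,0,0],
])

```text
time_s: 21.15
ee_pos: [0.4563, -0.263, 0.0431]
eef_rot: [0.691, 0.155, -0.688, 0.156]
ft_force: [0.4, 0.8, 0.2]
width: 0.0359
```

Run:
```python
from h import *
plan((0.4553,-0.262),0.0541, np.radians(-64.6))
```

```text
t 21.15 tcp [ 0.4563 -0.263   0.0431] yaw -64.6 w 0.0359 q7 -0.8 F [0.4 0.8 0.2]
 shift cm [-0.   -0.14  0.05] in target axes [-0.   -0.14  0.05]  turn(5deg) [-0.   -0.04 -0.03]
```

The force is back to zero, so the motor is on the plate. Release.

>>> arm_command([
  [4,0,0,0,0,0,0],
  [5.5,0,0,0,0,0,0],
  [7,0,0,0,0,0,0],
  [8.5,0,0,0,0,0,0],
  [8.5,0,0,0,0,0,0],
])

```text
time_s: 21.65
ee_pos: [0.4581, -0.2639, 0.0448]
eef_rot: [0.692, 0.154, -0.687, 0.157]
ft_force: [0.2, -0.2, 0.1]
width: 0.085
```

Run:
```python
from wl import *
look('w15',['yellow'])
plan((0.616,0.1425),0.19, np.radians(-64.6))
```

```text
t 21.65 tcp [ 0.4581 -0.2639  0.0448] yaw -64.6 w 0.085 q7 -0.8 F [ 0.2 -0.2  0.1]
 shift cm [-14.48 -21.95 -15.18] in target axes [-14.42 -22.04 -15.1 ]  turn(5deg) [ 0.   -0.06 -0.07]
yellow [  212   141   199   217 19532] 0.01 [ 0.4436 -0.2651] [0.1108 0.0901] 
yellow [  212   141   199   217 19532] 0.07 [ 0.4744 -0.2524] [0.0717 0.0583] cap centre [ 0.4548 -0.2618] width 0.0669
t 21.7 tcp [ 0.4581 -0.2639  0.0448] yaw -64.6 w 0.0848 q7 -0.8 F [-0.3 -0.3 -0.5]
 shift cm [-13.44 -29.86 -31.76] in target axes [-13.42 -29.94 -31.7 ]  turn(5deg) [-0.   -0.06 -0.07]
```

View pics/w15.png

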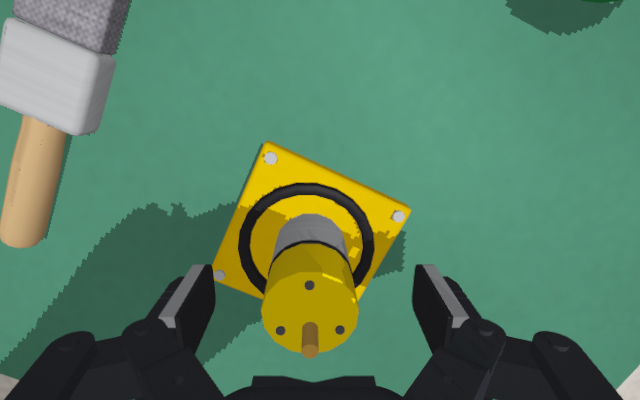

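The yellow motor stands inside its own lip. Now to red, on the grey nest.

>>> arm_command([
  [8.5,-2,0,0,0,0,0],
  [8.5,-4,0,0,0,0,0],
  [8.5,-4,0,0,0,0,0],
  [8.5,-3,-1,-1,0,0,0],
  [8.5,0,-2.8,-3,0,0,0],
  [8.5,0,-3.2,-3.4,0,0,0],
  [8.5,0,-3.2,-3.4,0,0,0],
  [8.5,0,-3.2,-3.4,0,0,0],
])

```text
time_s: 22.5
ee_pos: [0.5285, -0.0857, 0.1807]
eef_rot: [0.694, 0.146, -0.689, 0.152]
ft_force: [0.9, -0.7, -0.3]
width: 0.085
```

Run:
```python
from h import *
plan((0.616,0.1425),0.19, np.radians(-64.6))
```

```text
t 22.5 tcp [ 0.5285 -0.0857  0.1807] yaw -65.7 w 0.085 q7 -1.13 F [ 0.9 -0.7 -0.3]
 shift cm [  0.08 -17.19 -17.38] in target axes [  0.17 -16.86 -17.69]  turn(5deg) [-0.21 -0.06 -0.12]
```

>>> arm_command([
  [8.5,0,-3.2,-3.3,-0.1,0,0],
  [8.5,0,-3.2,-3.3,-0.1,0,0],
  [8.5,0,-3.2,-3.3,0,0,0],
  [8.5,0,-3.2,-3.3,0,0,0],
  [8.5,0,-2,-2.3,0,0,0],
  [8.5,0,-1,-1,0,0,0],
  [8.5,0,0,0,0,0,0],
  [8.5,0,0,0,0,0,0],
])

```text
time_s: 23.3
ee_pos: [0.6134, 0.1451, 0.1805]
eef_rot: [0.693, 0.157, -0.685, 0.161]
ft_force: [0.6, -0.6, -0.1]
width: 0.085
```

Run:
```python
from wl import *
look('w16',['red'])
plan((0.616,0.1425),0.19, np.radians(-64.6))
```

```text
t 23.3 tcp [0.6134 0.1451 0.1805] yaw -64.1 w 0.085 q7 -1.61 F [ 0.6 -0.6 -0.1]
 shift cm [-0.93  8.1  16.54] in target axes [-0.85  8.09 16.54]  turn(5deg) [ 0.   -0.1  -0.09]
red [ 291  165   51   53 1905] 0.01 [0.6043 0.1353] [0.0498 0.0461] 
red [ 291  165   51   53 1905] 0.07 [0.6202 0.1442] [0.04   0.0371] cap centre [0.6186 0.1435] width 0.0371
red [ 521  228  112   87 2565] 0.01 [ 0.6413 -0.1391] [0.0845 0.0895] 
red [ 521  228  112   87 2565] 0.07 [ 0.6499 -0.0764] [0.0679 0.0719] cap centre [ 0.6467 -0.1012] width 0.0843
red [ 552  250   57   52 2179] 0.01 [ 0.6403 -0.1458] [0.0575 0.0572] 
red [ 552  250   57   52 2179] 0.07 [ 0.6492 -0.0818] [0.0462 0.046 ] cap centre [ 0.6487 -0.086 ] width 0.0486
t 23.35 tcp [0.6133 0.1449 0.1806] yaw -64.1 w 0.0852 q7 -1.61 F [-0.7  0.6 -0.3]
 shift cm [ 0.16  0.33 -0.14] in target axes [ 0.16  0.33 -0.14]  turn(5deg) [ 0.1  -0.1  -0.09]
```

View pics/w16.png

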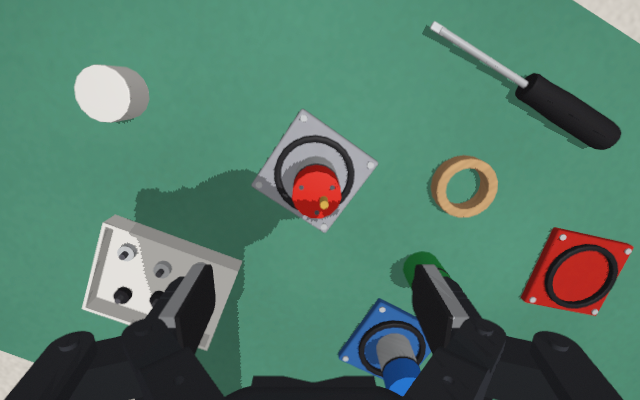

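The red motor cap is at (316,191) in the grey nest, at about (0.618,0.1435). Descend for it.

>>> arm_command([
  [8.5,0,0.3,-0.3,0.1,-0.1,-0.1],
  [8.5,2.5,0,0,0,0,0],
  [8.5,3,0,0,0,0,0],
  [8.5,1.5,0,0,0,0,0],
  [8.5,0,0,0,0,0,0],
])

```text
time_s: 23.85
ee_pos: [0.6204, 0.1335, 0.1103]
eef_rot: [0.691, 0.149, -0.691, 0.152]
ft_force: [-0.3, 0.6, -0.2]
width: 0.085
```

Run:
```python
from h import *
plan((0.618,0.1435),0.053, np.radians(-64.6))
```

```text
t 23.85 tcp [0.6204 0.1335 0.1103] yaw -65.4 w 0.085 q7 -1.65 F [-0.3  0.6 -0.2]
 shift cm [ 6.82 -1.04 -0.2 ] in target axes [ 6.83 -1.01 -0.22]  turn(5deg) [-0.16 -0.   -0.05]
```

>>> arm_command([
  [8.5,0,-1,-0.2,-0.15,0,0],
  [8.5,0,0,0,0,0,0],
  [8.5,2,0,0,0,0,0],
  [8.5,2,0,0.1,0,0,0],
  [8.5,1.2,0,0.1,0,0,0],
  [8.5,0.6,0,0,0,0,0],
  [8.5,0,0,0,0,0,0],
])

```text
time_s: 24.55
ee_pos: [0.6215, 0.1447, 0.0589]
eef_rot: [0.695, 0.154, -0.685, 0.157]
ft_force: [0.4, -0.5, 0.3]
width: 0.085
```

Run:
```python
from wl import *
look('w17',['red'])
plan((0.618,0.1435),0.053, np.radians(-64.6))
```

```text
t 24.55 tcp [0.6215 0.1447 0.0589] yaw -64.6 w 0.085 q7 -1.68 F [ 0.4 -0.5  0.3]
 shift cm [-13.16   7.96  17.02] in target axes [-13.01   7.87  17.18]  turn(5deg) [ 0.   -0.14 -0.08]
red [ 268  237   88   99 6293] 0.01 [0.5884 0.1288] [0.0681 0.0535] 
red [ 268  237   88   99 6293] 0.07 [0.6226 0.1452] [0.046  0.0361] cap centre [0.6186 0.1433] width 0.0361
red [614 348  26  52 763] 0.01 [ 0.6156 -0.0987] [0.0469 0.0174] 
red [614 348  26  52 763] 0.07 [ 0.641  -0.0083] [0.0317 0.0118] cap centre [ 0.6439 -0.0071] width 0.0217
t 24.6 tcp [0.6219 0.1449 0.0594] yaw -64.6 w 0.0853 q7 -1.68 F [ 0.6 -0.4 -0.3]
 shift cm [ 1.74 -0.05  0.43] in target axes [ 1.74 -0.04  0.41]  turn(5deg) [-0.01 -0.15 -0.09]
```

>>> arm_command([
  [8.5,0.6,0,0.4,0,-0.15,-0.1],
  [8.5,0.7,0,0.05,0,0,0],
  [8.5,0.4,0,0,0,0,0],
  [8.5,0,0,0,0,0,0],
])

```text
time_s: 25.0
ee_pos: [0.6191, 0.143, 0.0432]
eef_rot: [0.69, 0.156, -0.689, 0.155]
ft_force: [0.9, -0.6, 0.6]
width: 0.0848
```

Run:
```python
from h import *
plan((0.618,0.1435),0.053, np.radians(-64.6))
```

```text
t 25.0 tcp [0.6191 0.143  0.0432] yaw -64.7 w 0.0848 q7 -1.68 F [ 0.9 -0.6  0.6]
 shift cm [ 0.12 -0.09  0.08] in target axes [ 0.12 -0.09  0.08]  turn(5deg) [-0.01 -0.02  0.01]
```

>>> arm_command([
  [7,0.05,0,0.05,0,0,0],
  [5.5,0,0,0,0,0,0],
  [4.5,0,0,0,0,0,0],
  [3.4,0,0,0,0,0,0],
  [3,0,0,0,0,0,0],
  [3,0,0,0,0,0,0],
  [3,0,0,0,0,0,0],
], grip_force=50)

```text
time_s: 25.7
ee_pos: [0.6188, 0.1431, 0.0431]
eef_rot: [0.691, 0.156, -0.689, 0.155]
ft_force: [0.3, 0.6, 0.3]
width: 0.0358
```

Run:
```python
from wl import *
look('w18',['red'])
plan((0.64,-0.143),0.153)
```

```text
t 25.7 tcp [0.6188 0.1431 0.0431] yaw -64.6 w 0.0358 q7 -1.68 F [0.3 0.6 0.3]
 shift cm [-14.64   7.83  16.83] in target axes [-14.59   7.84  16.86]  turn(5deg) [-0.   -0.03  0.01]
red [ 265  245   98  112 7986] 0.01 [0.5855 0.1262] [0.0735 0.0561] 
red [ 265  245   98  112 7986] 0.07 [0.6237 0.1444] [0.0472 0.036 ] cap centre [0.6191 0.1422] width 0.0360
t 25.75 tcp [0.6188 0.1431 0.0431] yaw -64.6 w 0.0361 q7 -1.68 F [-0.1 -1.3 -0.4]
 shift cm [-9.94 26.75 10.31] in target axes [-9.89 26.76 10.34]  turn(5deg) [-0.   -0.03  0.01]
```

>>> arm_command([
  [3,-1,0,0,0,0,0],
  [3,-2.5,0,0,0,0,0],
  [3,-3.5,0,0,0,0,0],
  [3,-2.5,0.5,0.2,0,0,0],
  [3,-0.5,2,0.8,0,0,0],
  [3,0,3.4,1.3,0,0,0],
  [3,0,3.8,1.5,0,0,0],
  [3,0,3.8,1.5,0,0,0],
])

```text
time_s: 26.55
ee_pos: [0.6278, 0.0056, 0.1513]
eef_rot: [0.69, 0.164, -0.687, 0.159]
ft_force: [1.0, -0.6, -2.2]
width: 0.0364
```

Run:
```python
from h import *
plan((0.64,-0.143),0.153, np.radians(-64.6))
```

```text
t 26.55 tcp [0.6278 0.0056 0.1513] yaw -63.6 w 0.0364 q7 -1.37 F [ 1.  -0.6 -2.2]
 shift cm [ 0.83 13.86  5.51] in target axes [ 0.93 13.95  5.27]  turn(5deg) [ 0.2  -0.07  0.06]
```

>>> arm_command([
  [3,0,3.6,1.4,0.1,0,0],
  [3,0,3.6,1.4,0.1,0,0],
  [3,0,3,1.1,0,0,0],
  [3,0,1.6,0.6,0,0,0],
  [3,0,0.4,0.2,0,0,0],
  [3,0,0,0,0,0,0],
  [3,0,0,0,0,0,0],
])

```text
time_s: 27.25
ee_pos: [0.638, -0.1351, 0.1536]
eef_rot: [0.692, 0.154, -0.688, 0.151]
ft_force: [0.1, -0.1, -1.4]
width: 0.0358
```

Run:
```python
from h import *
plan((0.64,-0.143),0.153, np.radians(-64.6))
cv2.imwrite('pics/w19.png',env.get_image('wrist')[:,:,::-1])
```

```text
t 27.25 tcp [ 0.638  -0.1351  0.1536] yaw -65.1 w 0.0358 q7 -1.17 F [ 0.1 -0.1 -1.4]
 shift cm [1.15 0.8  0.15] in target axes [1.16 0.8  0.15]  turn(5deg) [-0.09 -0.07  0.03]
```

View pics/w19.png

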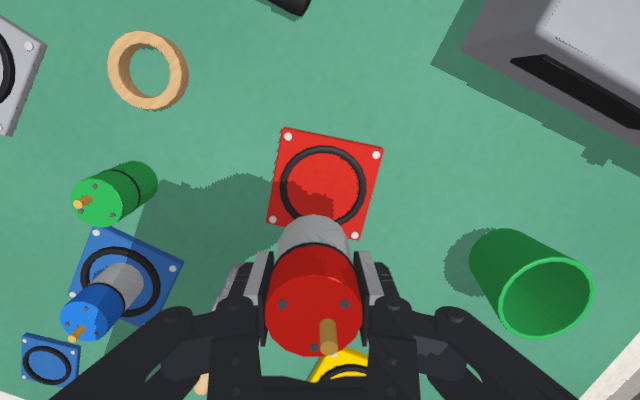

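The red motor is held over the red nest, whose lip centre is at about (323,187), 10 px right. That agrees with the planned +0.8 cm. Correct and descend.

>>> arm_command([
  [3,0,0.8,0.15,-0.1,-0.05,0],
  [3,2,0,0,0,0,0],
  [3,3,0,0.1,0,0,0],
  [3,2,0,0.1,0,0,0],
  [3,1,0,0,0,0,0],
  [3,0,0,0,0,0,0],
])

```text
time_s: 27.9
ee_pos: [0.6415, -0.1356, 0.0734]
eef_rot: [0.69, 0.162, -0.687, 0.16]
ft_force: [-0.2, -0.1, -1.4]
width: 0.0358
```

Run:
```python
from h import *
plan((0.64,-0.143),0.0546, np.radians(-64.6))
```

```text
t 27.9 tcp [ 0.6415 -0.1356  0.0734] yaw -63.7 w 0.0358 q7 -1.19 F [-0.2 -0.1 -1.4]
 shift cm [2.97 0.6  0.48] in target axes [2.98 0.6  0.45]  turn(5deg) [ 0.19 -0.07  0.02]
```

>>> arm_command([
  [3,0,0.6,0.45,0.2,-0.05,0],
  [3,0.4,0,0,0,0,0],
  [3,0.5,0,0,0,0,0],
  [3,0,0,0,0,0,0],
])

```text
time_s: 28.3
ee_pos: [0.6424, -0.1435, 0.0671]
eef_rot: [0.692, 0.155, -0.688, 0.155]
ft_force: [0.1, -0.6, -2.5]
width: 0.0358
```

Run:
```python
from h import *
plan((0.64,-0.143),0.0543, np.radians(-64.6))
```

```text
t 28.3 tcp [ 0.6424 -0.1435  0.0671] yaw -64.7 w 0.0358 q7 -1.2 F [ 0.1 -0.6 -2.5]
 shift cm [ 2.38 -0.15  0.21] in target axes [ 2.38 -0.15  0.2 ]  turn(5deg) [-0.02 -0.05 -0.02]
```

>>> arm_command([
  [3,0.6,-0.1,0.2,0,0,0],
  [3,0.7,0,0,0,0,0],
  [3,0.6,0,0,0,0,0],
  [3,0.4,0,0,0,0,0],
  [3,0.2,0,0,0,0,0],
  [3,0,0,0,0,0,0],
])

```text
time_s: 28.9
ee_pos: [0.6414, -0.1434, 0.0434]
eef_rot: [0.692, 0.154, -0.688, 0.156]
ft_force: [-0.7, -0.5, -1.9]
width: 0.036
```

Run:
```python
from h import *
plan((0.64,-0.143),0.0541, np.radians(-64.6))
```

```text
t 28.9 tcp [ 0.6414 -0.1434  0.0434] yaw -64.7 w 0.036 q7 -1.21 F [-0.7 -0.5 -1.9]
 shift cm [ 0.03 -0.1   0.1 ] in target axes [ 0.03 -0.1   0.1 ]  turn(5deg) [-0.02 -0.07 -0.04]
```

>>> arm_command([
  [3,0.1,0,0,0,0,0],
  [3,0,0,0,0,0,0],
  [4,0,0,0,0,0,0],
  [5.5,0,0,0,0,0,0],
  [7,0,0,0,0,0,0],
  [8.5,0,0,0,0,0,0],
  [8.5,0,0,0,0,0,0],
])

```text
time_s: 29.6
ee_pos: [0.642, -0.1433, 0.0424]
eef_rot: [0.693, 0.154, -0.687, 0.156]
ft_force: [-0.5, 0.3, -0.5]
width: 0.0851
```

Run:
```python
from wl import *
look('w20',['red'])
```

```text
t 29.6 tcp [ 0.642  -0.1433  0.0424] yaw -64.7 w 0.0851 q7 -1.21 F [-0.5  0.3 -0.5]
 shift cm [-14.79 -18.97   6.6 ] in target axes [-14.66 -19.03   6.71]  turn(5deg) [ 0.   -0.08 -0.05]
red [  222   153   185   205 19649] 0.01 [ 0.6267 -0.146 ] [0.1153 0.083 ] 
red [  222   153   185   205 19649] 0.07 [ 0.6583 -0.1327] [0.0741 0.0533] cap centre [ 0.6423 -0.1443] width 0.0646
```

View pics/w20.png

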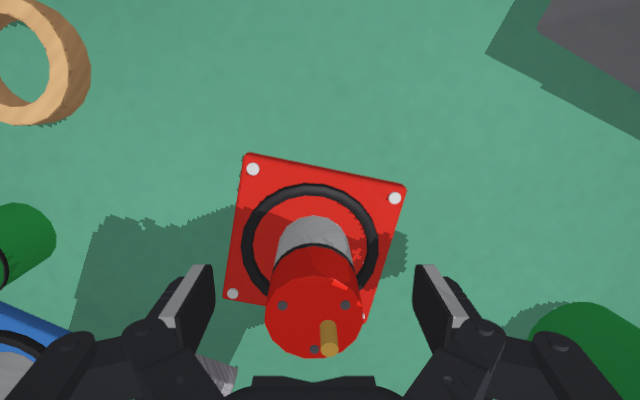

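The red motor stands inside the red lip, released. Retract high and move away for a final check.

>>> arm_command([
  [8.5,-2,0,0,0,0,0],
  [8.5,-4,0,0,0,0,0],
  [8.5,-4,0,0,0,0,0],
  [8.5,-4,0,0,0,0,0],
  [8.5,-3,1,0,0,0,0],
  [8.5,0,3,0,0,0,0],
  [8.5,0,4,0,0,0,0],
  [8.5,0,4,0,0,0,0],
])

```text
time_s: 30.45
ee_pos: [0.6934, -0.2454, 0.2216]
eef_rot: [0.692, 0.159, -0.686, 0.16]
ft_force: [0.3, 0.1, 0.4]
width: 0.0847
```

>>> arm_command([
  [8.5,0,4,2,0,0,0],
  [8.5,0,4,2,0,0,0],
  [8.5,0,4,2,0,0,0],
  [8.5,0,4,2,0,0,0],
  [8.5,0,2,1,0,0,0],
  [8.5,0,0,0,0,0,0],
  [8.5,0,0,0,0,0,0],
])

```text
time_s: 31.15
ee_pos: [0.6916, -0.4596, 0.2181]
eef_rot: [0.693, 0.157, -0.686, 0.158]
ft_force: [-0.2, 0.3, -0.1]
width: 0.0847
```

Run:
```python
from h import *
ms,mt=env.camera_model('scene'),env.camera_model('top')
a,b=env.get_image('scene'),env.get_image('top')
plan((.5,0),.2)
cv2.imwrite('pics/f.png',np.vstack([cv2.resize(x,None,fx=1.25,fy=1.25)[y0:y0+295] for x,y0 in((a,120),(b,90))])[:,:,::-1])
for n,m,im in(('scene',ms,a),('top',mt,b)):
  for c in['red','blue','yellow']:
    for s,ce,k in blobs(im,c,150): print(n,c,s,ce.round(1),onplane(m,[ce],.057).round(4))
```

```text
t 31.25 tcp [ 0.6917 -0.4585  0.2184] yaw -64.1 w 0.0853 q7 -0.73 F [-0.3  0.2  0.1]
 shift cm [  2.77 -49.64  -2.72] in target axes [  2.94 -49.63  -2.74]  turn(5deg) [ 0.   -0.09 -0.04]
scene red [ 226  263   65   65 2016] [257.1 294. ] [[ 0.6583 -0.14  ]]
scene blue [328 128  36  28 254] [344.9 144.2] [[0.3967 0.0214]]
scene blue [335 132  21  16 254] [345.1 139.5] [[0.3861 0.0231]]
scene blue [ 305  173   50   51 1517] [328.6 200.1] [[ 0.5086 -0.0196]]
scene blue [ 468  373   96   27 1209] [519.1 385.7] [[0.8187 0.2019]]
scene yellow [ 161  170   50   52 1082] [185.2 196.1] [[ 0.4808 -0.2519]]
scene yellow [169 184  34  27 274] [188.7 200. ] [[ 0.4888 -0.2458]]
top red [ 364  148   42   39 1119] [384.5 166.5] [[ 0.622  -0.1389]]
top blue [ 105    0   63   56 1614] [136.3  30.5] [[0.8304 0.4271]]
top blue [ 215    0   60   73 1878] [244.7  38.3] [[0.8527 0.1952]]
top blue [288 207  47  46 585] [311.  230.6] [[ 0.4687 -0.0174]]
top blue [297 213  29  31 585] [311.  227.6] [[ 0.4745 -0.0165]]
top blue [263 275  29  29 265] [276.9 290. ] [[0.3461 0.0256]]
top blue [267 279  21  21 333] [276.9 289.1] [[0.3477 0.0259]]
top yellow [ 170    5   42   40 1197] [190.8  24.4] [[0.8651 0.3158]]
top yellow [ 407  240   46   48 1431] [430.1 262.6] [[ 0.4473 -0.252 ]]
```

View pics/f.png

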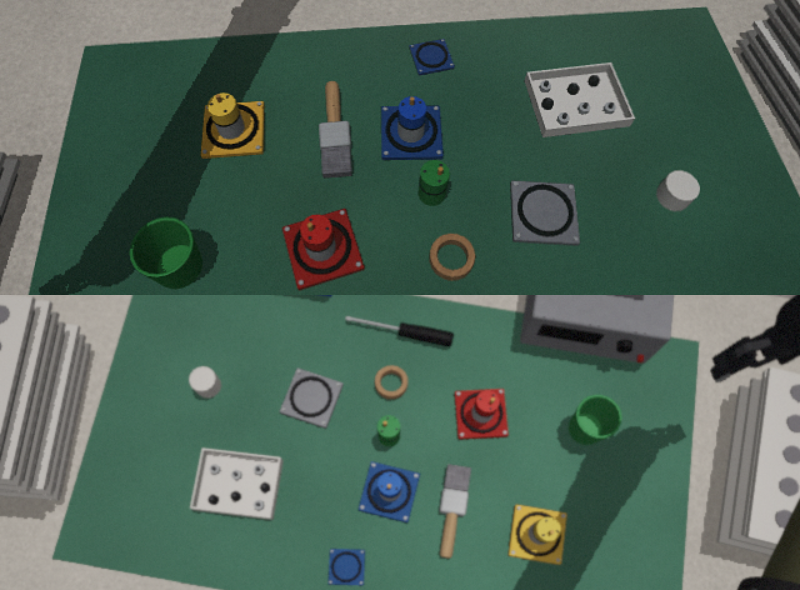

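Both views show red (318,228), blue (412,107) and yellow (222,108) upright in their own nests, the grey nest empty at (545,210), and the arm clear.

```bash
python3 -c "
from workcell import env
print(env.observe()['time_s']); print(env.hand_in())"
```

```text
31.25
the job is handed in; nothing more can be done
None
```

All three motors now stand upright in the nests of their own colour, the grey nest is empty, and the job was handed in at 31.25 s of the 83 s allowed.

I parked the red motor in the grey nest and released it. Then I moved blue to the large blue nest, yellow to the yellow nest, and red from grey to the red nest.

**Placement:** At release, the cap centres measured by the wrist camera were within about 3 mm of the nest centres, against the 13 mm allowed. The mask these came from also took in the same-coloured plate, so they are rough. The gripper position at each release agreed to about 2 mm.

**Final view:** The scene and top cameras show all three motors inside their lips. The arm is clear of everything, and the green motor and small blue nest are where they started.

**Not confirmed:**
- In the last pictures each motor merged with its plate of the same colour, so the colour masks gave no separate final position. That check was by eye.
- The nest centres differed by 2 to 3 mm between cameras.

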